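# Hang the terminal bin on the bench rail

## Robot

A 6-joint arm with a two-finger parallel gripper is mounted at the origin on the work surface. World frame = base frame: x ahead of the robot, y to its left, z up, the work surface at z = 0. Lengths are in m, angles in rad, forces in N, time in s.
With the tool pointing down it reaches from about 0.375 to 0.9 m from the base axis. Payload 3.1 kg.
Tool frame: the origin (TCP) lies on the centre line of the jaws, within the pads' length; the fingertips stand 19 mm ahead of it and the grasp point (between the pads) is the TCP; z points along the fingers, x is the direction in which the jaws open and shut, and the axes are right-handed (so a half turn about z gives the same grasp; the last joint's range is limited). The gripper opens to 85 mm and grips with 20 to 120 N. Pads are 22 mm wide; open, the fingers measure 114 mm over their backs; the gripper's body (76 mm by 85 mm) begins 54 mm behind the grasp point. The pads swing forward as they close: fully open they stand 13 mm farther back than shut.
Start: joints at [-0.178, 0.527, 1.433, -0, 1.181, -0.178], TCP at [0.625, 0, 0.217] pointing down, gripper open.
Joint ranges: [-3.08, 3.08], [-0.75, 2.2], [0.22, 2.44], [-1.43, 4.57], [0, 2.65], [-2.85, 2.85]. Speed limits (rad/s): [2.79, 2.79, 3.14, 3.14, 3.14, 3.14].

## Interface

Orientations are given as a unit quaternion [x, y, z, w].
In Python, from station import robot gives the robot as it stands.
- The arm moves only by the shell command python3 -m crank 'ROWS'. ROWS is text: rows parted by semicolons, each of 7 numbers parted by spaces: the shift along the world's x, y, z in mm, then the turn, a rotation vector about the world's x, y, z in rad, then the opening, from 0 (shut) to 1 (fully open). A call has exactly 5 rows; each row is the pose to reach, as a shift and turn from the pose measured when the call began; what a row does not reach only later rows make up. A row lasts 1/12 s, in which the tool goes at most 41.7 mm and 7.16 degrees, less where a joint would pass 70% of its speed; a pose out of reach is approached as far as the arm can. A call with a gripper value outside its range is refused whole. The fingers move at their own pace and stop on an object; the grip force is fixed at half the most. Time passes only in rows, so rows that repeat a pose let the fingers close, or fill a call up. It gives the time, the measured TCP pose, the force and the opening at its end, in the units of the state.
- robot.sense(): the state, without advancing time (a new reading comes with each control period).
- robot.camera(name): name is "scene" or "side" or "wrist"; returns the picture (384x512x3 uint8, blue, green, red); there is no depth.
- robot.camera_model(name): a dict with "vertical_fov" (degrees; the focal length in pixels is half the picture's height over the tangent of half this angle, whatever the lens; pixels are square), "cx", "cy" (the principal point, pixels), "k1" (the pictures are not rectified: a ray, as slopes to the right and down, at radius r is drawn at 1 + k1 r^2 times it, then the intrinsics apply), "T" (4x4, takes a point from camera to world coordinates). Camera axes: x right, y down, z forward; pixel columns grow to the right and rows downward; lengths in m; the calibration is good to about 2 mm. A picture is of the moment at which its call begins: read the wrist's pose just before it. camera_model takes no time and is no camera call; for the wrist camera it gives the pose at the moment of the call.
- robot.job_done(): hands the job in, once; it reports no verdict.
The state is a dict: "t": time; "qpos": joint angles; "joint_vel": joint speeds; "tau": joint torques, N m; "eef_pos": TCP position; "tcp_rot": TCP orientation; "wrist_force": force on the tool from outside, world axes, zero at the start; "wrist_torque": the same for the moment, N m; "grip_width": opening from 0.0 (shut) to 1.0 (fully open).
Only numpy, scipy, OpenCV 4.12 (cv2) and the standard library are available. Lean on these libraries where they do the work, as an engineer would, in place of code of your own. Each camera call takes 0.05 s, during which the arm holds its last target.

## Task

Take the S-hook off the handle of the tool tote and hang it on the bench rail under the light bar, leaving it hanging there by itself. Then hang the parts bin by its wire bow in the hook's lower curl, so that it hangs freely and still; do not tip the bin so far that its parts would spill, and leave the other things on the bench where they are.

Things in the scene. Friction and masses are not known exactly. Their poses are not given: they have to be found in the camera images.
- rail_mid (a point): Hanging rail: a plain level steel bar, 12 mm in diameter, held at its ends by dark brackets on two aluminium uprights, 310 mm clear between the brackets, its axis 275 to 300 mm above the bench. Fixed. This point is on the bar's axis, half-way along; y runs along the bar, x points level to the uprights' side (roughly the robot's left), -x to the open side, z up.
- rail: The same rail with its brackets; origin and axes as rail_mid.
- uprights: Frame that carries the rail, fixed. Origin on the bench straight below rail_mid, same axes. Uprights 30 mm square at x = 45, y = +-155 mm, 432 mm tall. Over them, parallel to the rail, a light bar: underside 429 mm above the bench (129 to 154 mm above the rail's axis), 25 mm thick, reaching from x = 25 to 65 mm, 370 mm long.
- hook_mid (a point): S-hook of 8 mm round steel rod, 140 mm tall, 36 mm wide, 0.08 to 0.12 kg, flat in its x-z plane. This point is its centre of mass, the middle of its straight shank, which leans 16 deg from z: it runs from the -x side above to the +x side below. z points to the upper curl. It starts hanging loose and upright, square to the tote's handle, +x roughly to the robot's left, and can swing.
- hook: The same S-hook; origin and axes as hook_mid.
- hook_upper (a point): Centre of the hook's upper curl, 52 mm above hook_mid along the hook's z; axes as the hook's. The curl is an arc of 10 mm inner radius (18 mm outer), open downwards, with its free tip on the +x side, the rod's round end reaching 5 mm below the centre. Hung on a 12 mm bar, this point settles 4 mm below the bar's axis.
- hook_lower (a point): Centre of the hook's lower curl, 52 mm below hook_mid; axes as the hook's. The curl is an arc of 10 mm inner radius (18 mm outer), open upwards, with its free tip on the -x side, the rod's round end reaching 5 mm above the centre. A 6 mm wire lying in the curl settles 7 mm below this point.
- tote: Open sheet-steel tool tote, fixed, 140 (x) by 240 (y) by 50 mm high; the tools in it lie below its rim. Handle: a 12 mm steel tube along y over its middle, axis 195 mm above the bench, between end plates (26 mm wide, 4 mm thick) at y = +-114 mm. Origin under its centre on the bench. x points roughly to the robot's left.
- bin_grip (a point): Narrow sheet-steel parts bin, 90 (x) by 40 (y) by 55 mm high, 0.15 to 0.31 kg, holding grey terminals, with a rigid upright bow of 6 mm wire over its middle. This point is half-way between the bow's two straight legs (at y = +-23 mm, 52 mm over their outsides), 72 mm above the underside: a place to grip across both legs. z up, x along the bin; the centre of mass lies about 45 mm lower.
- bin: The same bin; origin under its centre, axes as bin_grip. The bow's legs are straight up to z = 90 mm; above that it is a half circle in the y-z plane.
- bow_top (a point): Top of the bow, on the wire's axis, 113 mm above the bin's underside, 41 mm above bin_grip.
- plainbin: A like bin without a bow, 55 mm high, to be left alone. Origin under its centre.
- bottle: Capped clear drinks bottle, 64 mm in diameter, 190 mm tall, standing; to be left alone. Origin under its centre.
- driver: Screwdriver lying on the bench along its own x; to be left alone.
- meter: Hand-held meter, 160 by 78 by 41 mm, lying flat; to be left alone. Origin under its centre.

How it is judged:
On the way:
1. the S-hook hangs on the rail by its upper curl, upright and let go, with nothing on it yet (x of hook_upper in the frame of rail_mid between -0.01 and 0.01 m and z of hook_upper in the frame of rail_mid between -0.01 and 0.006 m and y of hook_upper in the frame of rail_mid between -0.15 and 0.15 m and angle between hook_mid's own z axis and vertical below 0.35 rad and contact force between hook and rail above 0.3 N and contact force between the fingers and hook below 0.05 N and contact force between hook and bin below 0.05 N), for 0.3 s.
At the end, for the whole second after the job is handed in: The S-hook hangs upright (within 20 deg) on the rail in its upper curl, between the brackets; the bin hangs by its bow in the hook's lower curl, clear of the bench, within 14 deg of upright; both let go and nearly still (under 0.12 m/s) (x of hook_upper in the frame of rail_mid between -0.01 and 0.01 m and z of hook_upper in the frame of rail_mid between -0.01 and 0.006 m and y of hook_upper in the frame of rail_mid between -0.15 and 0.15 m and angle between hook_mid's own z axis and vertical below 0.35 rad and contact force between hook and rail above 0.3 N and contact force between the fingers and hook below 0.05 N and distance between bow_top and hook_lower below 0.013 m and contact force between bin and hook above 0.8 N and contact force between the fingers and bin below 0.05 N and angle between bin_grip's own z axis and vertical below 0.25 rad and height (world z) of bin_grip above 0.1 m and linear speed of each of bin, hook below 0.12 m/s and angular speed of bin below 1.2 rad/s); the robot touches nothing.
It fails at once if the bin tipped more than 40 deg, so that its parts would spill (angle between bin_grip's own z axis and vertical above 0.7 rad).
It fails at once if another thing on the bench shifted by more than 30 mm (distance of any of plainbin, bottle, driver, meter from where it was at the start of the episode above 0.03 m).
It also fails if it takes over 72 s, if anything falls off the work surface, if the arm or the gripper's body presses on something with over 40 N, if the wrist force passes 120 N, or if a joint passes its speed limit or range.

## Working session

There is one attempt and no reset: what is moved stays moved. The work goes in short steps, Python scripts to look and compute and a shell command to move; the robot and the scene stay as the last step left them, time stands still between calls to the robot, and variables do not carry over. Pictures are saved under pics/ and viewed, and the job is handed in when it is done.

```bash
mkdir -p pics; ls
cat > h.py <<'E'
import numpy as np, cv2
from station import robot
def cam(n,f):
    m=robot.camera_model(n); im=robot.camera(n); cv2.imwrite('pics/'+f+'.png',im); np.savez('pics/'+f+'.npz',T=np.array(m['T']),p=[m['vertical_fov'],m['cx'],m['cy'],m['k1']]); return im
def load(f):
    d=np.load('pics/'+f+'.npz'); return d['T'],d['p']
def ray(f,u,v):
    T,(fov,cx,cy,k1)=load(f); fl=192/np.tan(np.radians(fov)/2)
    K=np.array([[fl,0,cx],[0,fl,cy],[0,0,1.]])
    q=cv2.undistortPoints(np.array([[[u,v]]],float),K,np.array([k1,0,0,0.]))[0,0]
    d=T[:3,:3]@np.array([q[0],q[1],1]); return T[:3,3],d/np.linalg.norm(d)
def plane(f,u,v,z):
    o,d=ray(f,u,v); return o+d*(z-o[2])/d[2]
def tri(*obs):
    A=np.zeros((3,3));b=np.zeros(3);R=[ray(*o) for o in obs]
    for o,d in R:
        P=np.eye(3)-np.outer(d,d);A+=P;b+=P@o
    x=np.linalg.solve(A,b); return x,[float(np.linalg.norm((np.eye(3)-np.outer(d,d))@(x-o))) for o,d in R]
def proj(f,X):
    T,(fov,cx,cy,k1)=load(f); fl=192/np.tan(np.radians(fov)/2)
    R=T[:3,:3].T; K=np.array([[fl,0,cx],[0,fl,cy],[0,0,1.]])
    return cv2.projectPoints(np.array([X],float),cv2.Rodrigues(R)[0],-R@T[:3,3],K,np.array([k1,0,0,0.]))[0][0,0]
E
python3 - <<'E'
from h import *
for n in ('scene','side','wrist'):
    cam(n,n+'0'); T,p=load(n+'0'); print(n,p,T.round(3).tolist())
s=robot.sense();print(s)
for n in ('scene','side'):
    im=cv2.imread(f'pics/{n}0.png'); cv2.imwrite(f'pics/{n}0b.png',cv2.resize(im,(800,600),interpolation=cv2.INTER_CUBIC))
E
```

```text
pics
scene [ 4.70102124e+01  2.60282367e+02  1.90434767e+02 -9.05547357e-02] [[-0.804, 0.497, -0.326, 1.064], [0.594, 0.684, -0.423, 0.61], [0.012, -0.534, -0.845, 1.33], [0.0, 0.0, 0.0, 1.0]]
side [ 4.67555835e+01  2.53935075e+02  1.94144546e+02 -7.52516145e-02] [[0.945, -0.254, 0.205, 0.333], [-0.326, -0.708, 0.626, -0.844], [-0.014, -0.659, -0.752, 1.231], [0.0, 0.0, 0.0, 1.0]]
wrist [ 7.00968103e+01  2.53514152e+02  1.90725848e+02 -2.12177014e-02] [[1.0, 0.001, -0.001, 0.626], [0.001, -0.945, -0.327, 0.085], [-0.001, 0.327, -0.945, 0.373], [0.0, 0.0, 0.0, 1.0]]
{'t': 0.15, 'qpos': array([-1.78523603e-01,  5.28273568e-01,  1.43359295e+00,  7.54136558e-06,
        1.18141693e+00, -1.78481622e-01]), 'joint_vel': array([ 0.00023779, -0.00423062, -0.00381857, -0.00128387,  0.00098974,
        0.00121702]), 'tau': array([ 1.17890530e-03, -4.42742836e+01, -1.78276026e+01, -2.15643640e-04,
        5.61750654e-03, -9.84718270e-06]), 'eef_pos': array([6.24431352e-01, 1.19528072e-04, 2.16050362e-01]), 'tcp_rot': array([ 9.99999642e-01, -2.24247817e-05, -8.31344694e-04, -1.53537206e-04]), 'wrist_force': array([-0.14456986,  0.04688846, -0.56746111]), 'wrist_torque': array([ 0.02497843,  0.02941747, -0.01245806]), 'grip_width': 0.9990410064268381}
```

View pics/scene0b.png

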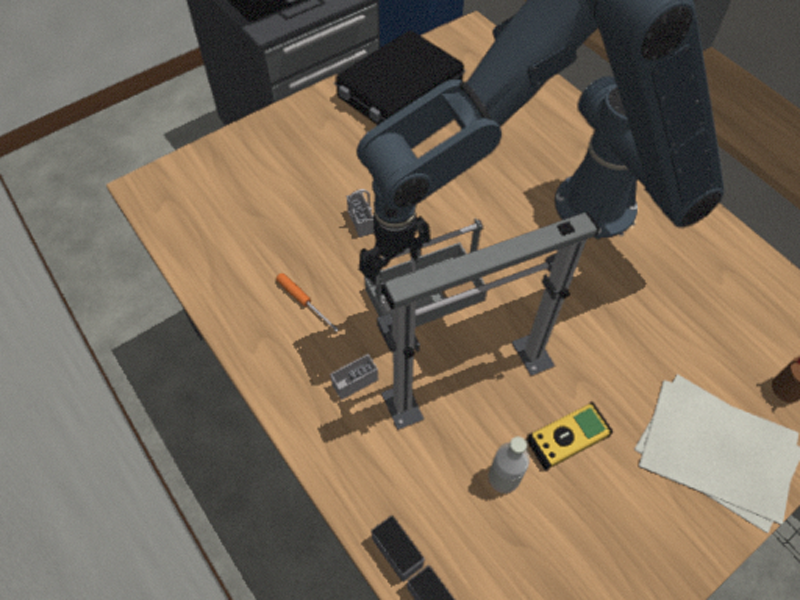

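View pics/side0b.png

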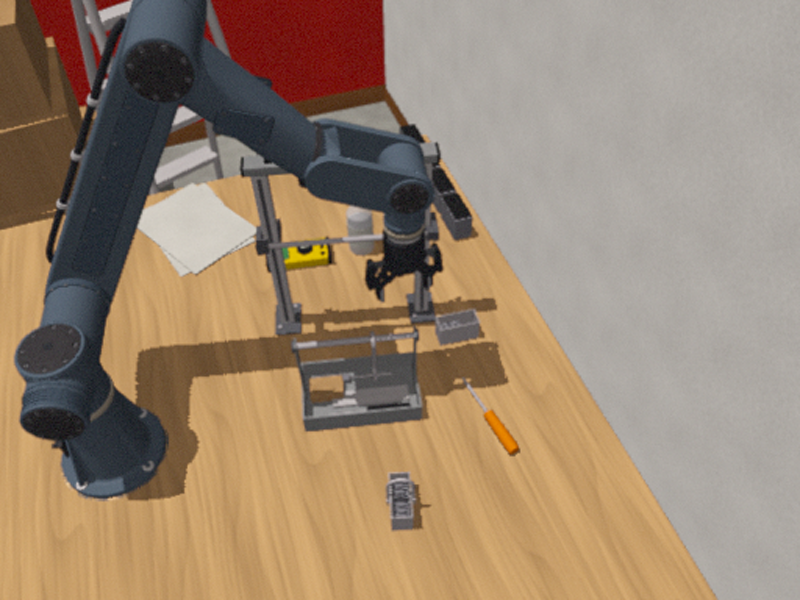

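View pics/wrist0.png

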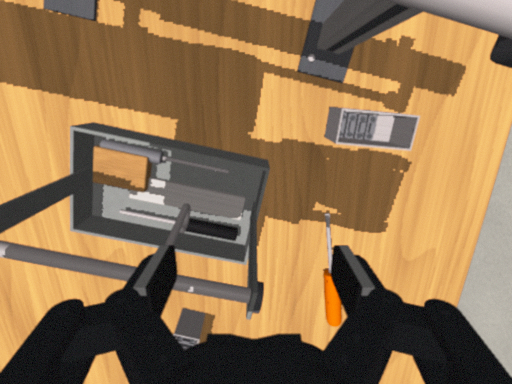

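The scene shows the rail frame on the robot's left, the tote in the middle with the hook on its handle, and the bin to the right of the tote. I'll zoom in to pick points.

```bash
cat >> h.py <<'E'
def crop(f,x0,y0,x1,y1,out,k=None):
    im=cv2.imread('pics/'+f+'.png')[y0:y1,x0:x1]; k=k or min(800/(x1-x0),600/(y1-y0)); im=cv2.resize(im,None,fx=k,fy=k,interpolation=cv2.INTER_CUBIC)
    st=10 if (x1-x0)<=160 else 20
    for x in range((x0//st+1)*st,x1,st): cv2.line(im,(int((x-x0)*k),0),(int((x-x0)*k),5),(0,0,255),1); cv2.putText(im,str(x),(int((x-x0)*k)-10,15),0,.35,(0,0,255),1)
    for y in range((y0//st+1)*st,y1,st): cv2.line(im,(0,int((y-y0)*k)),(5,int((y-y0)*k)),(0,0,255),1); cv2.putText(im,str(y),(6,int((y-y0)*k)+4),0,.35,(0,0,255),1)
    cv2.imwrite('pics/'+out+'.png',im)
E
python3 - <<'E'
from h import *
crop('side0',150,90,310,210,'s0a'); crop('side0',180,200,300,290,'s0tote'); crop('side0',235,290,285,345,'s0bin')
E
```

```text
(no output)
```

View pics/s0a.png

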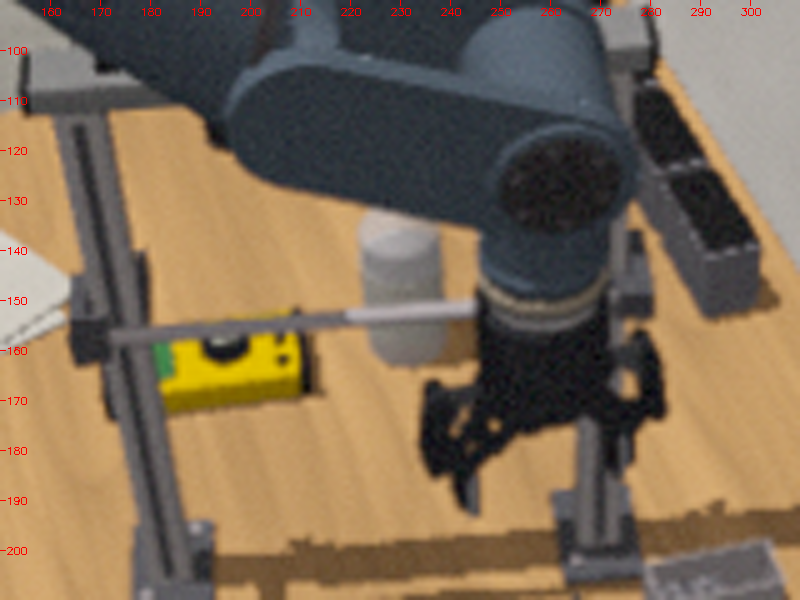

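View pics/s0tote.png

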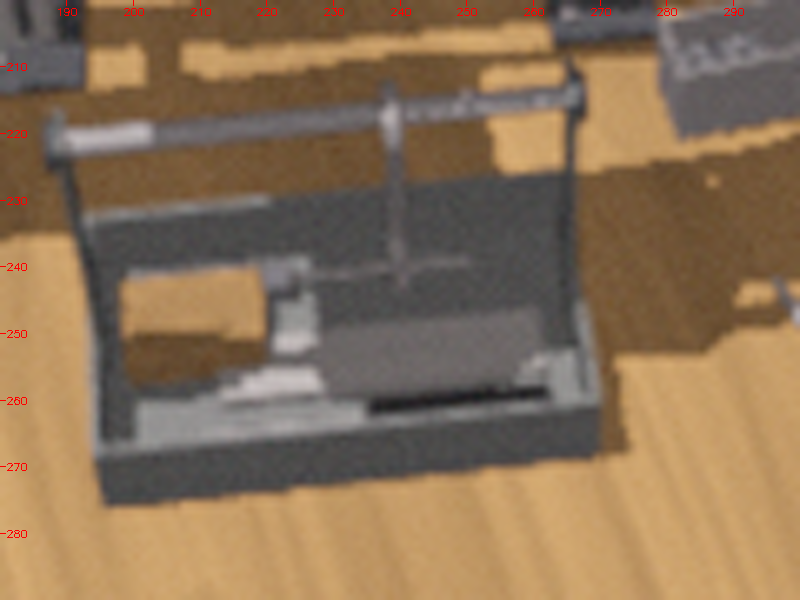

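View pics/s0bin.png

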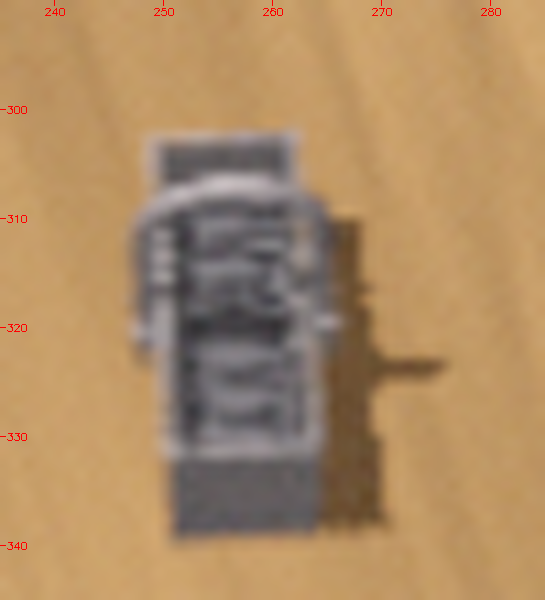

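Run:
```python
from h import *
crop('wrist0',0,180,280,384,'w0a'); crop('scene0',210,90,400,240,'sc0a')
P=lambda n,f,u,v,z:print(n,(plane(f,u,v,z)*1000).round(0))
P('handle L','side0',190,221.5,.195);P('handle R','side0',264,215,.195);P('handle at hook','side0',238.5,217,.195)
P('railL','side0',173,157,.287);P('rail','side0',244,151.5,.287)
P('bow top','side0',256.5,307,.113);P('bin rim near L','side0',250,331,.055);P('rim near R','side0',264.5,331,.055);P('rim far L','side0',249,303,.055);P('rim far R','side0',262,302.5,.055)
P('wrist handle','wrist0',0,250,.195);P('wrist handle','wrist0',250,296,.195)
P('tote rim','side0',195,267,.05);P('tote rim','side0',269,261,.05)
```

```text
handle L [402. -19. 195.]
handle R [617. -69. 195.]
handle at hook [543. -51. 195.]
railL [406. 169. 287.]
rail [618. 118. 287.]
bow top [ 510. -305.  113.]
bin rim near L [ 478. -341.   55.]
rim near R [ 516. -354.   55.]
rim far L [ 503. -258.   55.]
rim far R [ 539. -269.   55.]
wrist handle [433. -25. 195.]
wrist handle [623. -66. 195.]
tote rim [384. -83.  50.]
tote rim [ 609. -139.   50.]
```

View pics/w0a.png

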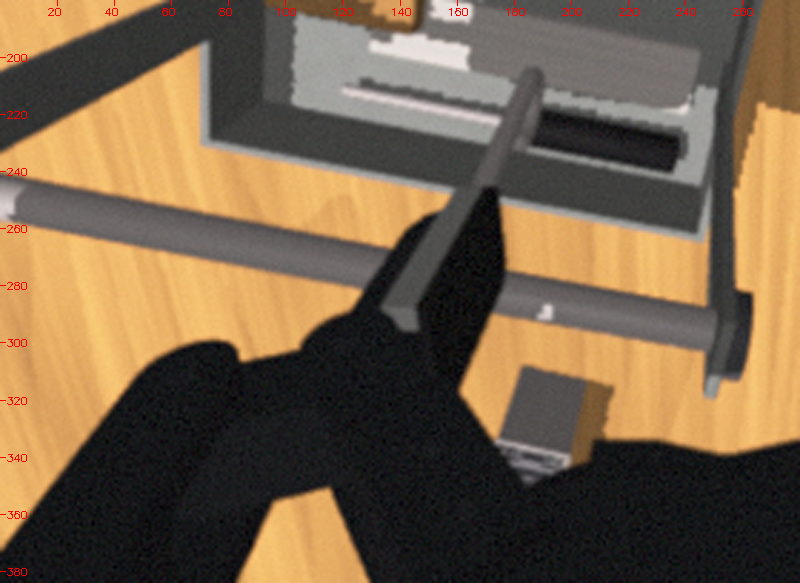

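View pics/sc0a.png

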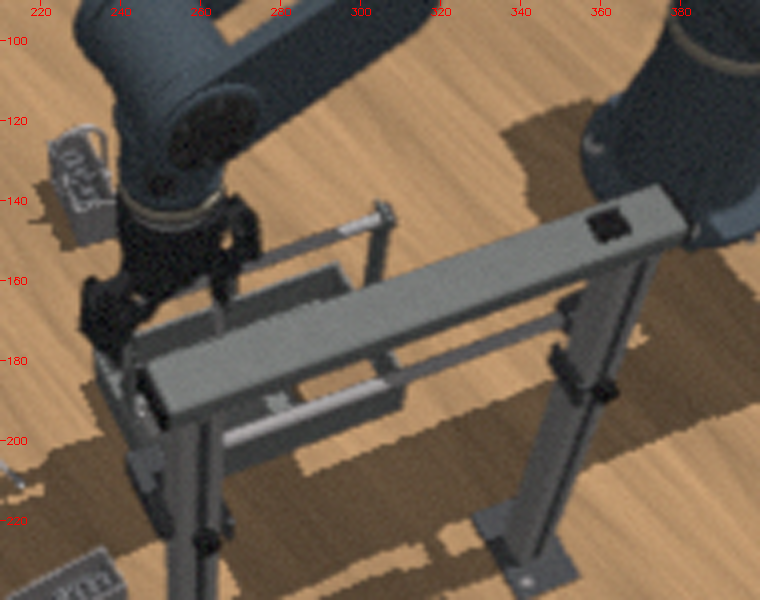

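Tote and rail are both yawed about −13.4°, 184 mm apart, and the hook is at about (543,−51). I'll use a tilted tool pointing toward the rail (+y). First a helper to work out shifts and turns, then I'll move to a viewing and pre-grasp pose.

```bash
cat >> h.py <<'E'
from scipy.spatial.transform import Rotation as Ro
R0=np.diag([1.,-1,-1])
def Rt(yaw,tilt): # yaw deg about z, tilt deg below horizontal
    e=Ro.from_euler('z',yaw,degrees=True)
    return (e*Ro.from_euler('x',90-tilt,degrees=True)*Ro.from_matrix(R0))
def goto(pos,yaw,tilt):
    s=robot.sense(); Rm=Ro.from_quat(s['tcp_rot']); rv=(Rt(yaw,tilt)*Rm.inv()).as_rotvec()
    d=np.array(pos)-s['eef_pos']*1000
    print('t',round(s['t'],2),'pos',(s['eef_pos']*1000).round(1),'q',s['qpos'].round(2),'grip',round(s['grip_width'],3),'F',s['wrist_force'].round(1))
    print('shift',d.round(1),'rotvec',rv.round(3),'deg',round(np.degrees(np.linalg.norm(rv)),1))
E
python3 - <<'E'
from h import *
goto([510,-190,240],-13.4,20)
E
```

```text
t 0.15 pos [6.244e+02 1.000e-01 2.161e+02] q [-0.18  0.53  1.43  0.    1.18 -0.18] grip 0.999 F [-0.1  0.  -0.6]
shift [-114.4 -190.1   23.9] rotvec [ 1.215 -0.144 -0.205] deg 71.1
```

```bash
python3 -m crank '0 0 30 0.1 -0.012 -0.017 1; 0 0 65 0.2 -0.024 -0.034 1; -10 -15 95 0.3 -0.036 -0.05 1; -25 -45 110 0.4 -0.047 -0.068 1; -40 -75 110 0.5 -0.06 -0.085 1'
python3 - <<'E'
from h import *
goto([510,-190,240],-13.4,20)
E
```

```text
t: 0.57
eef_pos: [0.5865, -0.0757, 0.3313]
tcp_rot: [0.967, -0.039, 0.034, -0.247]
wrist_force: [1.3, -1.0, -1.9]
grip_width: 0.996
t 0.57 pos [586.5 -75.7 331.3] q [-0.57  0.42  1.4   0.46  1.53 -0.55] grip 0.996 F [ 1.3 -1.  -1.9]
shift [ -76.5 -114.3  -91.3] rotvec [ 0.717 -0.073 -0.117] deg 41.8
```

```bash
python3 -m crank '-15 -25 0 0.11 -0.012 -0.018 1; -30 -50 -10 0.22 -0.023 -0.036 1; -45 -75 -30 0.33 -0.034 -0.054 1; -60 -95 -50 0.44 -0.045 -0.072 1; -70 -110 -70 0.55 -0.056 -0.09 1'; python3 -m crank '0 0 -5 0.09 -0.009 -0.014 1; 0 0 -10 0.18 -0.018 -0.028 1; 0 0 -15 0.18 -0.018 -0.028 1;0 0 -15 0.18 -0.018 -0.028 1;0 0 -15 0.18 -0.018 -0.028 1';  python3 - <<'E'
from h import *
goto([510,-190,240],-13.4,20)
for n in ('scene','side','wrist'): cam(n,n+'1')
crop('side1',150,90,310,210,'s1a'); crop('scene1',210,90,400,240,'sc1a')
E
```

```text
t: 0.98
eef_pos: [0.5156, -0.1887, 0.261]
tcp_rot: [0.859, -0.084, 0.062, -0.501]
wrist_force: [0.5, -0.9, -0.5]
grip_width: 1.003
t: 1.4
eef_pos: [0.5159, -0.1884, 0.2463]
tcp_rot: [0.809, -0.097, 0.069, -0.575]
wrist_force: [0.4, 0.2, -0.4]
grip_width: 1.003
t 1.4 pos [ 515.9 -188.4  246.3] q [-0.99  0.79  1.49  0.8   1.85 -0.95] grip 1.003 F [ 0.4  0.2 -0.4]
shift [-5.9 -1.6 -6.3] rotvec [-0.014  0.004  0.004] deg 0.8
```

View pics/wrist1.png

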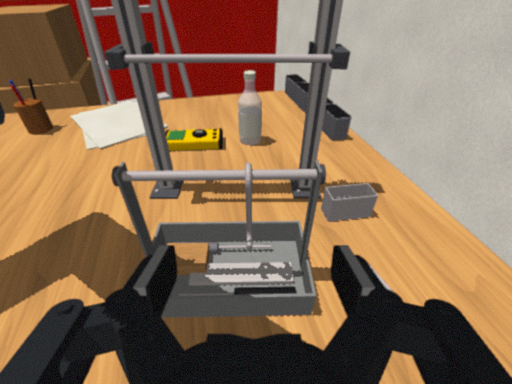

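View pics/s1a.png

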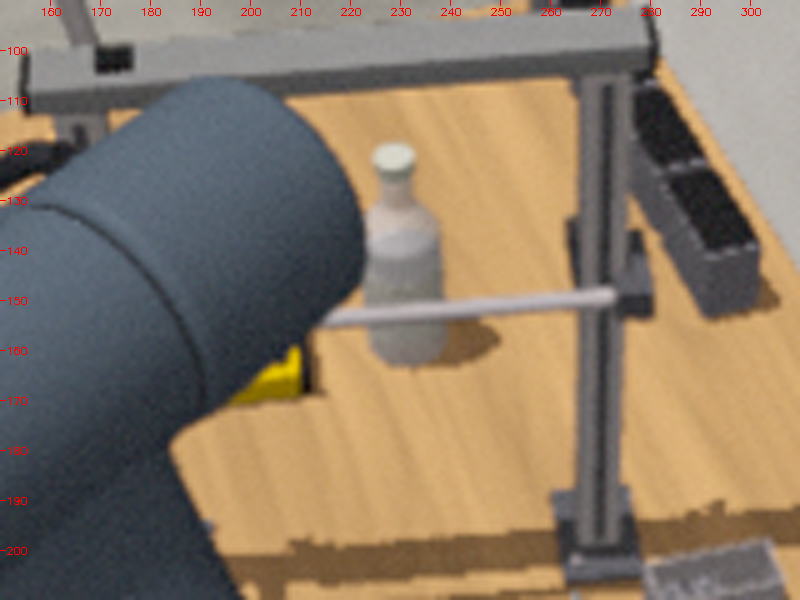

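View pics/sc1a.png

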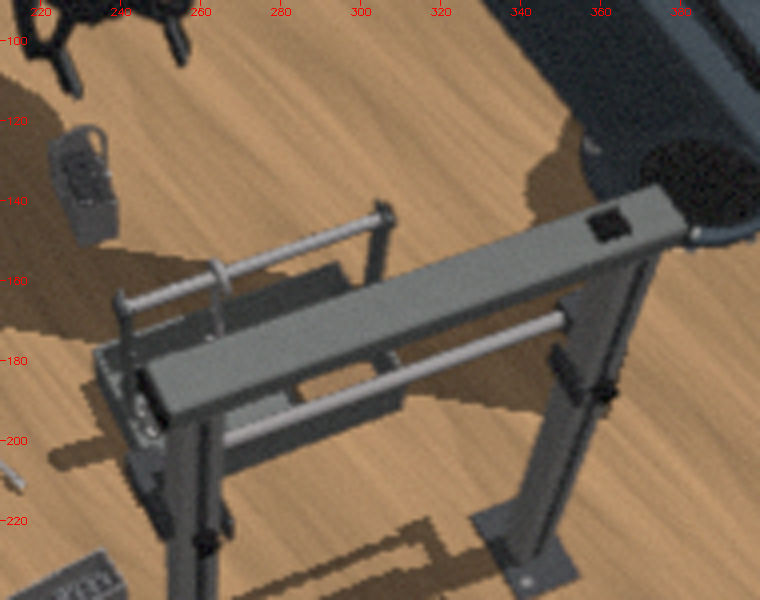

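Run:
```python
from h import *
crop('wrist1',215,155,295,255,'w1h'); crop('wrist1',100,35,360,95,'w1r'); crop('scene1',225,110,325,185,'sc1h')
```

```text
(no output)
```

View pics/w1h.png

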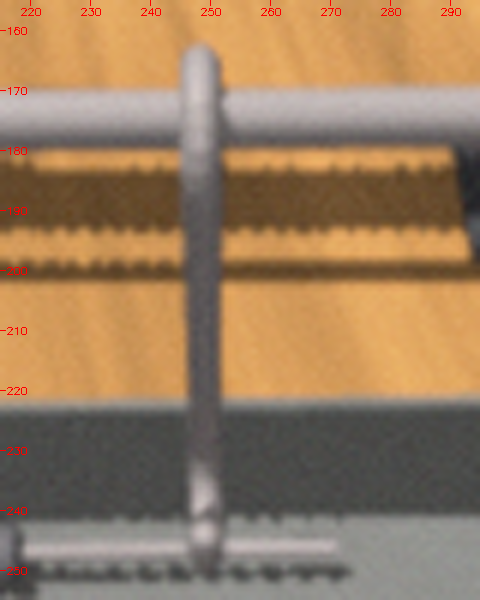

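View pics/w1r.png

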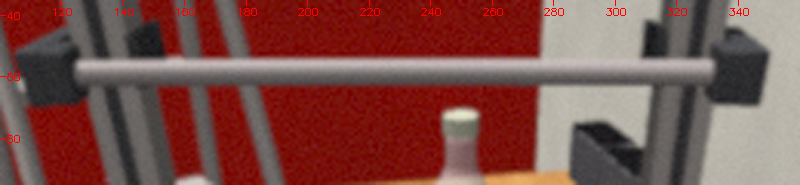

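View pics/sc1h.png

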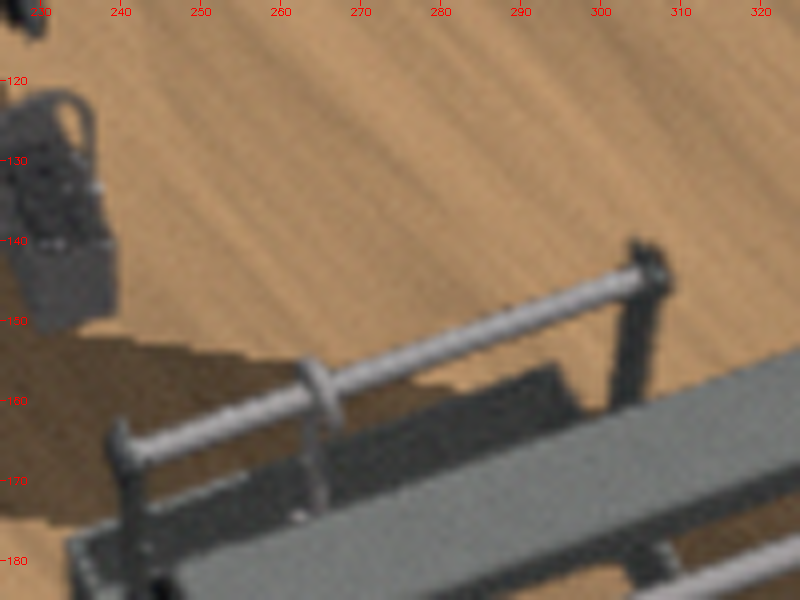

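Run:
```python
from h import *
def t(n,*o):
    x,r=tri(*o); print(n,(x*1000).round(1),(np.array(r)*1000).round(1)); return x
a=t('handle@hook',('wrist1',248.5,174.5),('scene1',264.8,158.5),('side0',238.7,217))
hl=t('handle near',('wrist1',122,175),('scene1',306,144.3),('side0',189.5,221.3))
hr=t('handle far',('wrist1',318,174.5),('scene1',242,166),('side0',265,215))
r=t('rail far',('wrist1',331,58.7),('side1',272.5,149.2))
l=t('rail near',('wrist1',125,58.7),('side0',172.5,157.2))
t('rail near sc',('wrist1',125,58.7),('scene1',351,169.5))
t('rail near 3',('wrist1',125,58.7),('scene1',351,169.5),('side0',172.5,157.2))
print('rail len',np.linalg.norm(r-l),'yaw',np.degrees(np.arctan2(*(r-l)[1::-1])),'handle yaw',np.degrees(np.arctan2(*(hr-hl)[1::-1])))
t('bow top',('side0',256.7,307),('scene1',231.5,122.5))
t('hook bottom',('wrist1',249,249.5),('side0',239.7,243.5))
P=lambda n,f,u,v,z:print(n,(plane(f,u,v,z)*1000).round(1))
P('bow','side0',256.7,307,.113);P('handle','wrist1',248.5,174.5,.195);P('railr','wrist1',331,58.7,.287)
```

```text
handle@hook [544.  -48.3 193.8] [1.7 1.2 1.6]
handle near [400.5 -15.2 194. ] [1.  1.2 1.7]
handle far [620.9 -67.8 194.5] [3.3 2.5 2.1]
rail far [708.  104.1 280.2] [0.8 0.8]
rail near [404.1 176.2 280. ] [0.4 0.4]
rail near sc [402.3 181.6 279.1] [0.6 0.6]
rail near 3 [403.1 180.4 278.5] [0.6 1.9 2.2]
rail len 0.31229100279401256 yaw -13.347034893082727 handle yaw -13.427560347624233
bow top [ 507.8 -300.5  107.1] [4. 4.]
hook bottom [538.1 -69.4  86.2] [2. 2.]
bow [ 510.4 -305.3  113. ]
handle [545.1 -48.1 195. ]
railr [693.3  75.3 287. ]
```

```bash
python3 - <<'E'
from h import *
goto([522,-140,173],-13.4,20)
E
python3 -m crank '2 10 -20 -0.014 0.004 0.004 0.6; 4 25 -40 -0.014 0.004 0.004 0.6; 6 40 -60 -0.014 0.004 0.004 0.6; 6 48 -73 -0.014 0.004 0.004 0.6; 6 48 -73 -0.014 0.004 0.004 0.6'
python3 - <<'E'
from h import *
cam('wrist','wrist2'); goto([544,-49,139],-13.4,20)
E
```

```text
t 1.55 pos [ 516.2 -188.1  247.6] q [-0.99  0.79  1.49  0.8   1.85 -0.95] grip 0.999 F [-0.   0.2 -0.1]
shift [  5.8  48.1 -74.6] rotvec [-0.011  0.005  0.003] deg 0.7
t: 1.97
eef_pos: [0.5216, -0.1371, 0.1741]
tcp_rot: [0.814, -0.094, 0.065, -0.569]
wrist_force: [-0.4, -0.2, 0.3]
grip_width: 0.604
t 2.02 pos [ 522.3 -138.5  175.2] q [-0.93  0.86  1.58  0.81  1.69 -1.05] grip 0.596 F [0.6 0.  0.1]
shift [ 21.7  89.5 -36.2] rotvec [ 0.003  0.001 -0.004] deg 0.3
```

View pics/wrist2.png

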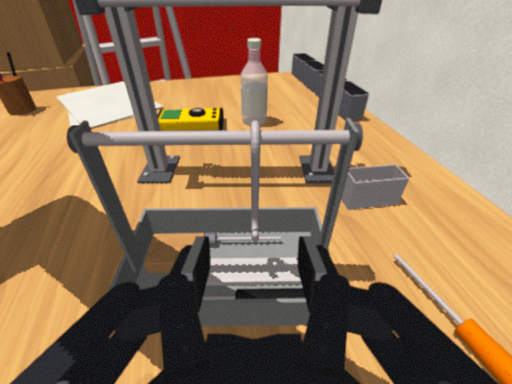

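The hook shank at column 255 is centred between the fingers. Advancing.

```bash
python3 -c "
from h import *
print(proj('wrist2',[.544,-.049,.139]),proj('wrist2',[.544,-.049,.195]),proj('wrist2',[.544,-.049,.087]))"
python3 -m crank '6 22 -9 0.003 0.001 -0.004 0.6; 11 45 -18 0.003 0.001 -0.004 0.6; 17 69 -28 0.003 0.001 -0.004 0.6; 21.5 89 -36 0.003 0.001 -0.004 0.6; 21.5 89 -36 0.003 0.001 -0.004 0.6'
python3 - <<'E'
from h import *
cam('wrist','wrist3');cam('scene','scene3'); goto([544,-49,139],-13.4,20); crop('scene3',200,90,360,210,'sc3')
E
```

```text
[254.3068088 189.1556231] [254.43510651 137.94333842] [254.21388898 225.95703893]
t: 2.43
eef_pos: [0.5436, -0.0463, 0.1401]
tcp_rot: [0.813, -0.094, 0.066, -0.57]
wrist_force: [-0.4, -0.4, -0.5]
grip_width: 0.6
t 2.53 pos [544.6 -49.8 140.4] q [-0.8   0.9   1.68  0.91  1.55 -1.11] grip 0.6 F [ 0.1 -0.1  0.2]
shift [-0.6  0.8 -1.4] rotvec [ 0.002  0.003 -0.001] deg 0.2
```

View pics/wrist3.png

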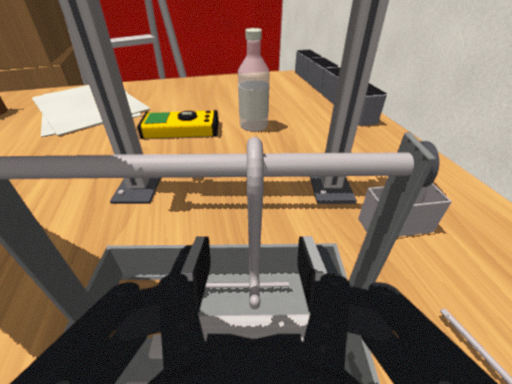

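View pics/sc3.png

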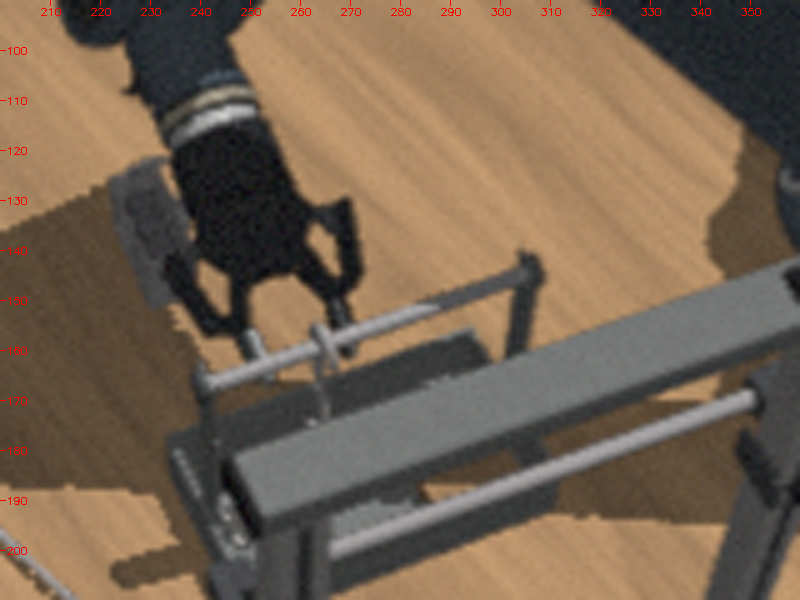

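```bash
python3 -m crank '0 0 0 0 0 0 0.3; 0 0 0 0 0 0 0.15; 0 0 0 0 0 0 0; 0 0 0 0 0 0 0; 0 0 0 0 0 0 0';python3 -m crank '0 0 0 0 0 0 0; 0 0 0 0 0 0 0; 0 0 0 0 0 0 0; 0 0 0 0 0 0 0; 0 0 0 0 0 0 0'
python3 - <<'E'
from h import *
cam('wrist','wrist4');cam('scene','scene4'); goto([544,-49,139],-13.4,20); crop('wrist4',160,110,340,330,'w4')
E
```

```text
t: 2.95
eef_pos: [0.5447, -0.0506, 0.1406]
tcp_rot: [0.814, -0.095, 0.068, -0.569]
wrist_force: [-0.3, 0.2, -0.8]
grip_width: -0.003
t: 3.37
eef_pos: [0.5447, -0.0505, 0.1405]
tcp_rot: [0.814, -0.095, 0.068, -0.569]
wrist_force: [0.7, -1.3, -0.2]
grip_width: 0.004
t 3.47 pos [544.7 -50.5 140.5] q [-0.8   0.9   1.68  0.91  1.55 -1.11] grip -0.001 F [-0.1 -0.3  0.6]
shift [-0.7  1.5 -1.5] rotvec [ 0.002  0.003 -0.   ] deg 0.2
```

View pics/w4.png

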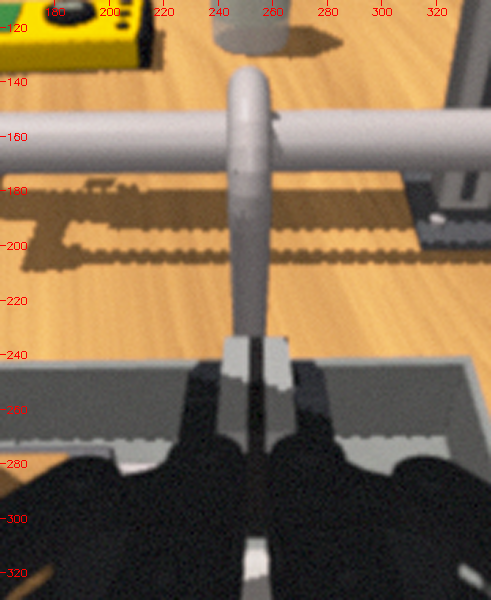

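Run:
```python
from h import *
for f in ('wrist3','wrist4'):
    T,_=load(f); print(f,'cam',T[:3,3].round(3))
    n=np.array([.231,.973,0])
    b=np.array([.544,-.049,.195])
    for nm,dn,dz in (('axis',0,0),('handtop',0,.006),('curl top',0,.014),('mid',0,-.056),('lowtip',-.014,-.056-.047),('lowbottom',0,-.126),('curl -x side',-.018,-.004)):
        print(nm,proj(f,b+n*dn+[0,0,dz]).round(0))
    print('tcp',proj(f,np.array([.5447,-.0505,.1405])).round(0),'tip',proj(f,np.array([.5447,-.0505,.1405])+.019*(n*np.cos(.349)+[0,0,-np.sin(.349)])).round(0))
crop('wrist3',160,110,340,330,'w3'); crop('scene4',230,120,330,200,'sc4')
```

```text
wrist3 cam [ 0.518 -0.162  0.273]
axis [254. 166.]
handtop [254. 156.]
curl top [254. 142.]
mid [253. 239.]
lowtip [253. 299.]
lowbottom [253. 297.]
curl -x side [253. 195.]
tcp [255. 239.] tip [255. 226.]
wrist4 cam [ 0.518 -0.166  0.274]
axis [250. 163.]
handtop [250. 153.]
curl top [250. 139.]
mid [250. 235.]
lowtip [250. 294.]
lowbottom [251. 293.]
curl -x side [250. 191.]
tcp [252. 235.] tip [252. 222.]
```

View pics/w3.png

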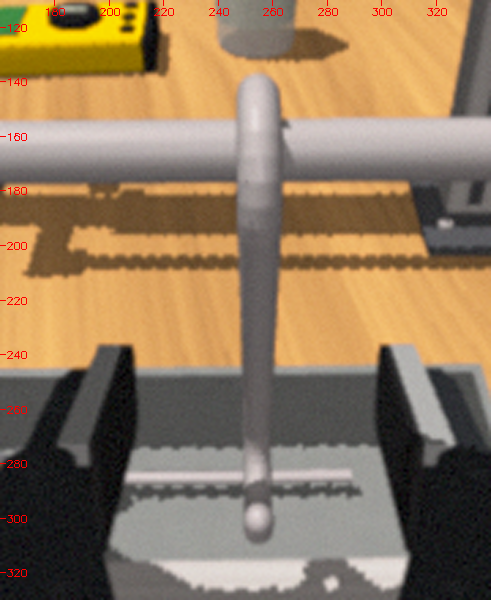

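View pics/sc4.png

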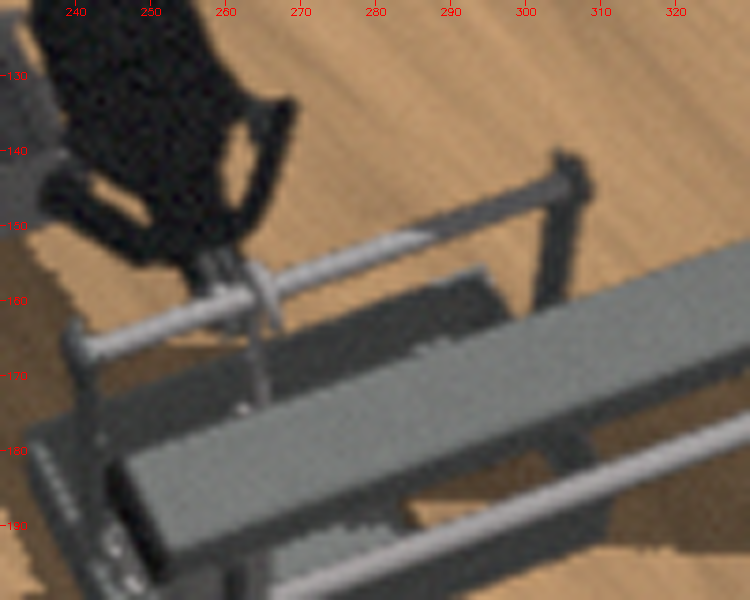

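Run:
```python
from h import *
s=robot.sense();R=Ro.from_quat(s['tcp_rot']).as_matrix();p=s['eef_pos']
def intool(f,u,v,y):
    o,d=ray(f,u,v); o=R.T@(o-p); d=R.T@d; return (1000*(o+d*(y-o[1])/d[1])).round(1)
for (u,v) in ((246,233),(266,233),(252,312)):
    for y in (-.011,0,.011): print(u,v,y,intool('wrist4',u,v,y))
```

```text
246 233 -0.011 [ -3.2 -11.  -17.8]
246 233 0 [-3.8  0.   3. ]
246 233 0.011 [-4.5 11.  23.8]
266 233 -0.011 [  8.1 -11.  -17.8]
266 233 0 [9.2 0.  3. ]
266 233 0.011 [10.3 11.  23.8]
252 312 -0.011 [  0.5 -11.  -78.1]
252 312 0 [  0.5   0.  -66.4]
252 312 0.011 [  0.4  11.  -54.6]
```

Run:
```python
from h import *
s=robot.sense();R=Ro.from_quat(s['tcp_rot']).as_matrix();p=s['eef_pos']
for y in (-.011,0,.011):
  for z in (-.054,-.02,0,.019):
    X=p+R@np.array([0,y,z]); print(y,z,proj('scene4',X).round(1),proj('wrist4',X).round(0))
crop('scene4',235,125,285,180,'sc4b')
```

```text
-0.011 -0.054 [258.1 151.9] [251. 272.]
-0.011 -0.02 [261.9 161.3] [252. 235.]
-0.011 0 [264.1 166.8] [252. 220.]
-0.011 0.019 [266.2 172.1] [252. 208.]
0 -0.054 [257.6 153. ] [251. 292.]
0 -0.02 [261.4 162.3] [252. 252.]
0 0 [263.6 167.8] [252. 235.]
0 0.019 [265.7 173. ] [252. 222.]
0.011 -0.054 [257.2 154. ] [251. 311.]
0.011 -0.02 [260.9 163.2] [252. 268.]
0.011 0 [263.  168.7] [252. 250.]
0.011 0.019 [265.1 173.9] [252. 236.]
```

View pics/sc4b.png

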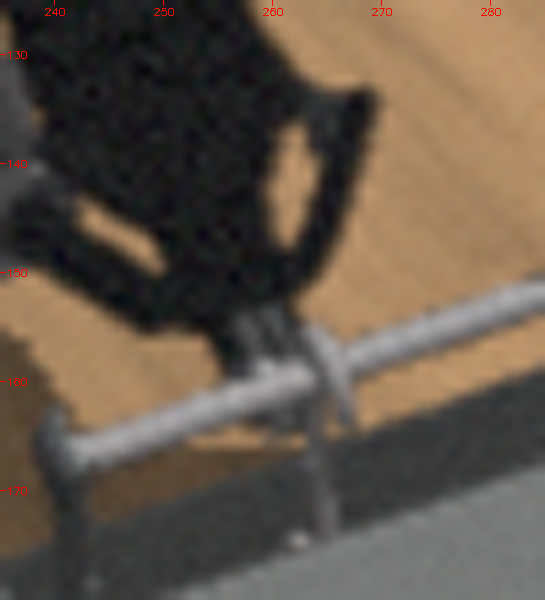

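Run:
```python
from h import *
x,r=tri(('side0',243.5,192),('scene0',265.5,167)); print(x*1000,r)
for z in (.19,.204,.211,.225,.24): print(z,proj('side0',[.624-.0475,0,z]),proj('scene0',[.624-.0475,0,z]),proj('wrist0',[.624-.0475,.011,z]))
crop('side0',225,150,285,200,'s0g')
```

```text
[578.5099002    3.5241045  234.98945944] [0.0009691171527199061, 0.0009691171527198991]
0.19 [244.01062084 202.75408919] [265.32115605 174.19714956] [185.44843034 204.14787977]
0.204 [243.86858894 199.7898368 ] [265.42003654 171.64753833] [180.5424823  211.90457342]
0.211 [243.79676358 198.29026549] [265.47010553 170.35625766] [177.8175658  216.21484852]
0.225 [243.65146493 195.25558223] [265.57152669 167.74006111] [171.71609231 225.87127908]
0.24 [243.49330429 191.95053568] [265.68213094 164.88615477] [164.00037546 238.09266469]
```

View pics/s0g.png

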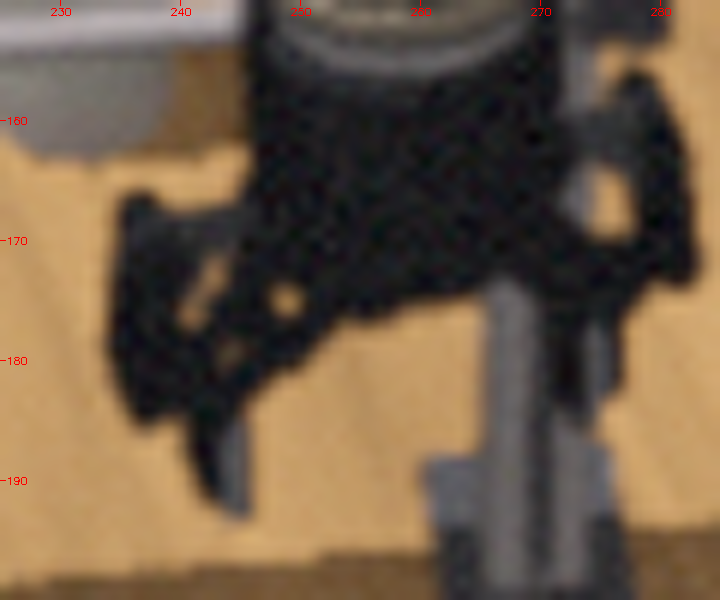

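The jaws shut on nothing. The cameras agree that the real fingertips are about 25 mm behind where the reported TCP puts them, both at the start pose and here. I'll reopen, advance about 27 mm along the tool and grip again.

```bash
python3 -m crank '0 0 0 0 0 0 0.5; 0 0 0 0 0 0 0.5; 2 9 -4 0 0 0 0.5; 4 18 -7 0 0 0 0.5; 6 26 -11 0 0 0 0.5'; python3 -m crank '0 0 0 0 0 0 0.3; 0 0 0 0 0 0 0.1; 0 0 0 0 0 0 0; 0 0 0 0 0 0 0; 0 0 0 0 0 0 0'
python3 - <<'E'
from h import *
cam('wrist','wrist5');cam('scene','scene5'); goto([544,-49,139],-13.4,20); crop('wrist5',160,110,340,330,'w5');crop('scene5',235,125,285,180,'sc5b')
E
```

```text
t: 3.88
eef_pos: [0.5506, -0.0233, 0.1293]
tcp_rot: [0.814, -0.095, 0.068, -0.569]
wrist_force: [0.3, 0.1, -0.6]
grip_width: 0.502
t: 4.3
eef_pos: [0.5507, -0.0235, 0.1293]
tcp_rot: [0.814, -0.095, 0.068, -0.569]
wrist_force: [0.2, 0.8, -0.6]
grip_width: 0.068
t 4.4 pos [550.7 -23.6 129.3] q [-0.76  0.92  1.71  0.95  1.51 -1.13] grip 0.064 F [ 0.1  0.5 -0.6]
shift [ -6.7 -25.4   9.7] rotvec [0.002 0.003 0.   ] deg 0.2
```

View pics/w5.png

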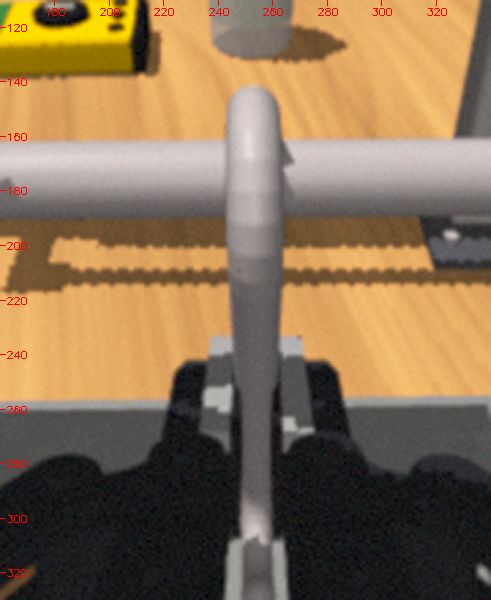

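View pics/sc5b.png

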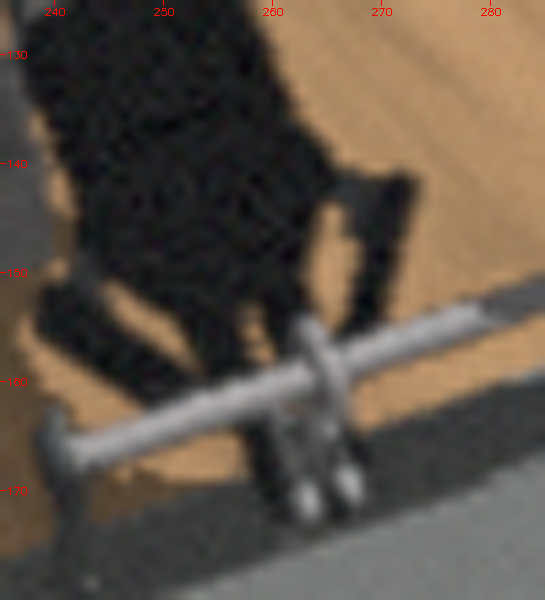

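The grip holds at 0.066 with the shank between the pads. I'll lift the hook off the handle, rising first and then easing back to −n as the tip clears.

```bash
python3 -m crank '0 0 9 0 0 0 0; 0 0 17 0 0 0 0; -1 -3 19 0 0 0 0; -2 -8 23 0 0 0 0; -4 -19 27 0 0 0 0'; python3 -m crank '-3 -12 3 0 0 0 0; -7 -28 15 0 0 0 0; -9 -38 45 0 0 0 0; -9 -38 80 0 0 0 0; -9 -38 80 0 0 0 0'
python3 - <<'E'
from h import *
cam('wrist','wrist6');cam('scene','scene6');cam('side','side6'); goto([544,-49,139],-13.4,20); crop('scene6',210,80,310,155,'sc6b'); crop('side6',180,130,300,220,'s6b')
E
```

```text
t: 4.82
eef_pos: [0.5462, -0.0422, 0.157]
tcp_rot: [0.814, -0.094, 0.068, -0.569]
wrist_force: [0.6, -0.2, -0.6]
grip_width: 0.069
t: 5.23
eef_pos: [0.5384, -0.0833, 0.242]
tcp_rot: [0.815, -0.093, 0.072, -0.568]
wrist_force: [-0.3, -0.2, -1.0]
grip_width: 0.068
t 5.38 pos [536.9 -81.3 237. ] q [-0.85  0.74  1.64  0.88  1.69 -0.97] grip 0.066 F [ 0.2  0.7 -1.7]
shift [  7.1  32.3 -98. ] rotvec [ 0.003  0.003 -0.   ] deg 0.2
```

View pics/wrist6.png

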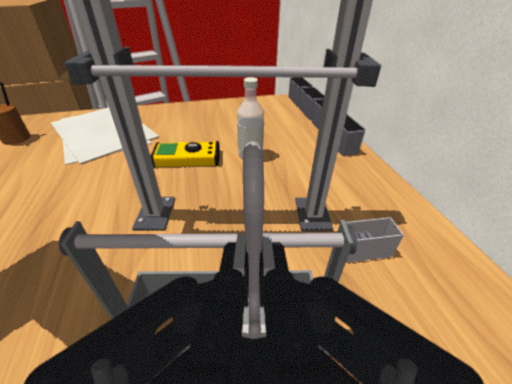

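View pics/sc6b.png

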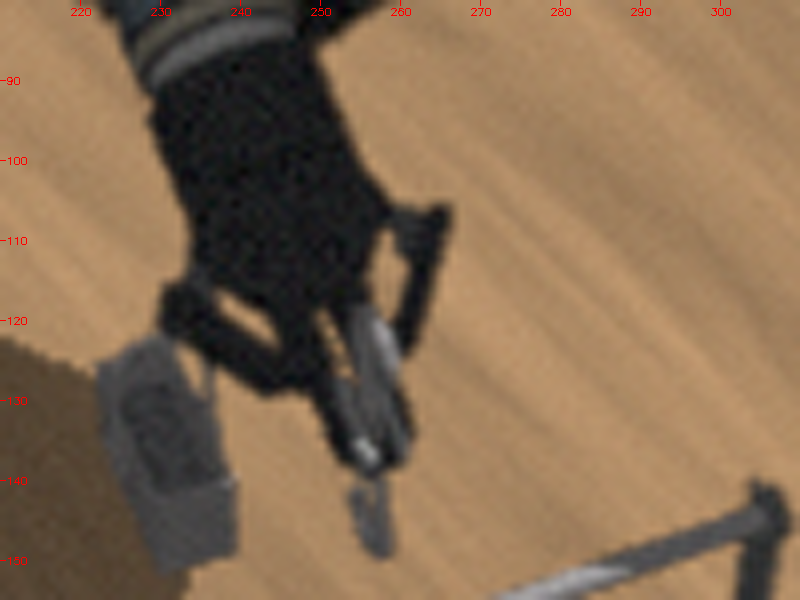

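View pics/s6b.png

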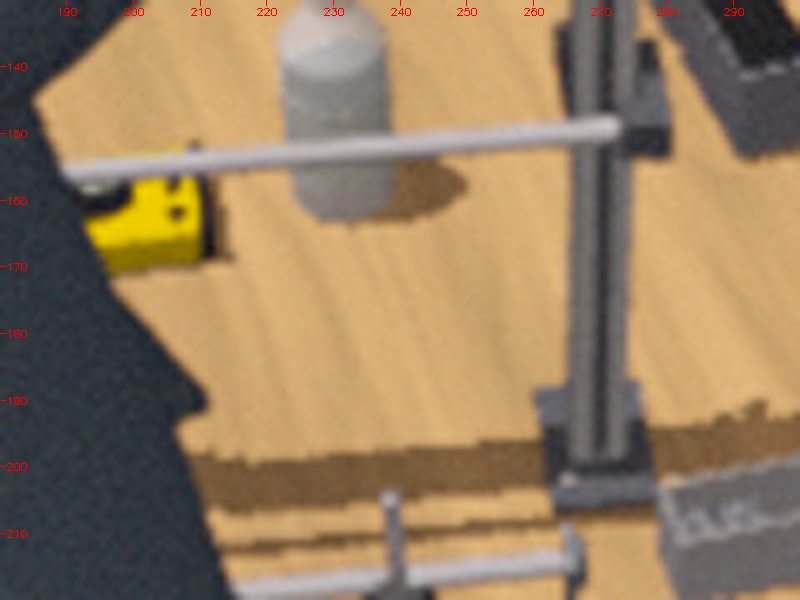

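Run:
```python
from h import *
s=robot.sense(); p=s['eef_pos']
x,r=tri(('side6',238.3,204.8),('wrist6',252.5,145)); print('hook top',x*1000,r,'upper ctr expected top',(p*1000+[-6.7,-25.4,61.7+18]).round(1))
x,r=tri(('wrist6',357,72),('side6',271.5,148.8)); print('rail far',x*1000,r)
x,r=tri(('wrist6',93,71),('side0',172.5,157.2)); print('rail near',x*1000,r)
# rail axis: z=0.2805 plane at several
for f,u,v in (('side6',200,155.6),('side6',235,152.2),('side6',265,149.8),('wrist6',150,71.2),('wrist6',300,72),('scene6',300,189)): print(f,(plane(f,u,v,.2805)*1000).round(1))
goto([586.5+6.7-11.5-.9,133+25.4-48.6,280.5+20-61.7],-13.4,20)
```

```text
hook top [ 530.12058019 -110.52458306  324.02140825] [0.001459864962542133, 0.0014598649625423765] upper ctr expected top [ 530.2 -106.7  316.7]
rail far [705.51232748 101.56350305 283.62851883] [0.002756653303510229, 0.0027566533035104537]
rail near [404.39328592 176.96279247 279.43761297] [0.00011894962678357852, 0.00011894962678361607]
side6 [486.5 153.6 280.5]
side6 [593.  131.2 280.5]
side6 [684.3 109.7 280.5]
wrist6 [471.2 157.  280.5]
wrist6 [644.  119.3 280.5]
scene6 [566.2 146.5 280.5]
t 5.38 pos [536.9 -81.3 237. ] q [-0.85  0.74  1.64  0.88  1.69 -0.97] grip 0.066 F [ 0.2  0.7 -1.7]
shift [ 43.9 191.1   1.8] rotvec [ 0.003  0.003 -0.   ] deg 0.2
```

```bash
python3 -m crank '0 -5 25 0 0 0 0; 0 -5 48 0 0 0 0; 8 35 50 0 0 0 0; 16 73 50 0 0 0 0; 25 110 50 0 0 0 0'; python3 -m crank '9 38 -3 0 0 0 0; 18 73 -15 0 0 0 0; 20 81 -35 0 0 0 0; 20 81 -43 0 0 0 0; 20 81 -43 0 0 0 0'
python3 - <<'E'
from h import *
goto([581.7,109.7,243.8],-13.4,20)
cam('wrist','wrist7');cam('scene','scene7');cam('side','side7'); goto([581.7,109.7,243.8],-13.4,20); crop('scene7',230,120,350,210,'sc7b'); crop('side7',180,100,300,190,'s7b')
E
```

```text
t: 5.8
eef_pos: [0.5619, 0.0292, 0.286]
tcp_rot: [0.814, -0.096, 0.068, -0.568]
wrist_force: [0.6, -0.0, -0.5]
grip_width: 0.066
t: 6.22
eef_pos: [0.5808, 0.111, 0.2405]
tcp_rot: [0.814, -0.097, 0.065, -0.569]
wrist_force: [0.2, 0.3, -0.8]
grip_width: 0.07
t 6.22 pos [580.8 111.  240.5] q [-0.53  0.7   1.78  1.12  1.47 -0.93] grip 0.07 F [ 0.2  0.3 -0.8]
shift [ 0.9 -1.3  3.3] rotvec [ 0.001 -0.005 -0.   ] deg 0.3
t 6.37 pos [582.4 108.7 243. ] q [-0.53  0.69  1.77  1.12  1.47 -0.93] grip 0.067 F [-0.4 -0.3 -1.5]
shift [-0.7  1.   0.8] rotvec [0.002 0.001 0.003] deg 0.2
```

View pics/wrist7.png

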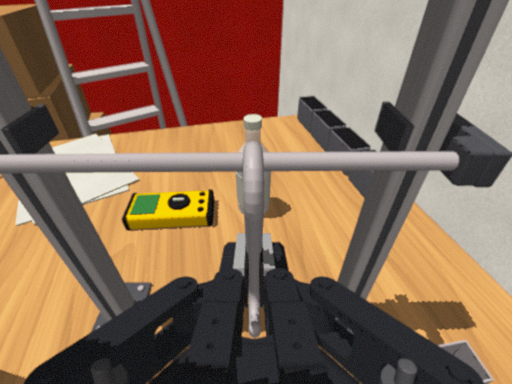

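View pics/sc7b.png

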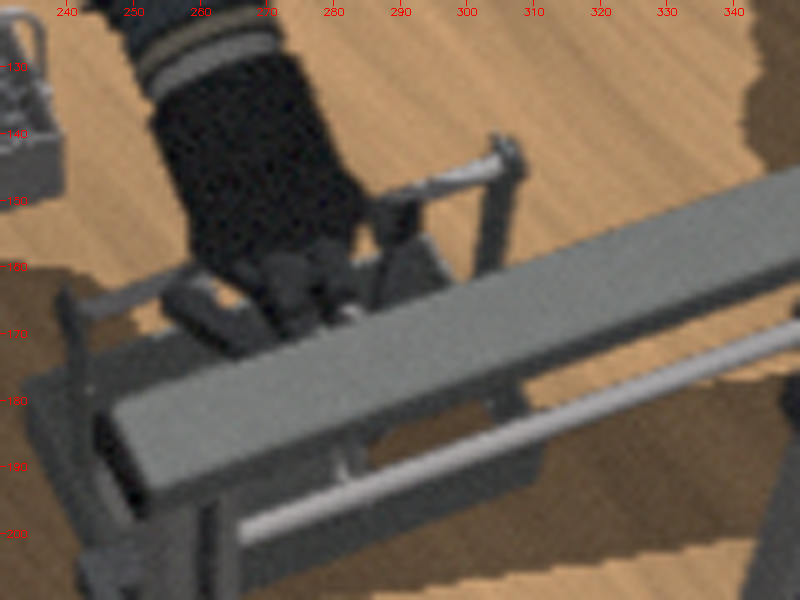

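View pics/s7b.png

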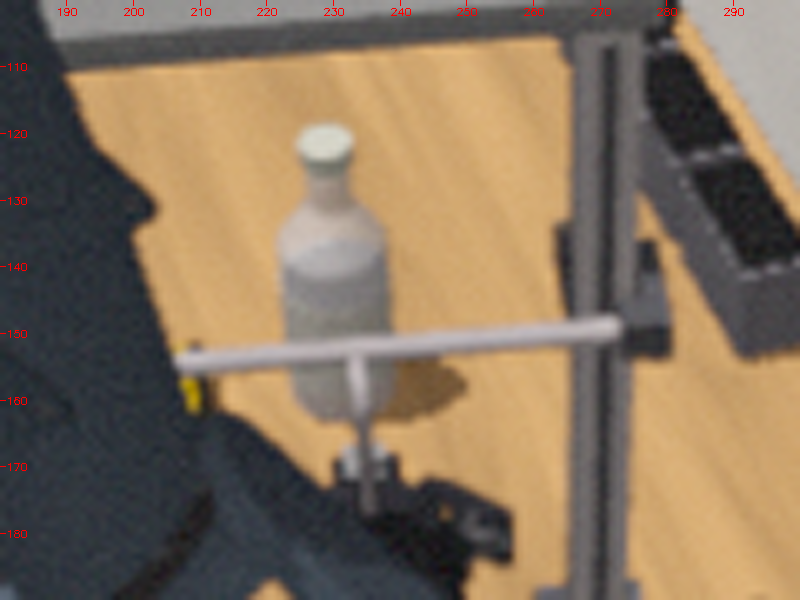

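Run:
```python
from h import *
p=robot.sense()['eef_pos']*1000
x,r=tri(('side7',233.6,153.3),('wrist7',253,143.5)); print('hook top',(x*1000).round(1),r,'exp',(p+[-6.7,-25.4,79.7]).round(1))
u=x-[0,0,.018]
for f,pt in (('wrist7',(253,161)),('side7',(233.6,152.2))): print(f,'rail',(plane(f,*pt,.2805)*1000).round(1))
for dz in (0,.005): 
  c=(p+[-6.7,-25.4,61.7])/1000+[0,0,dz]
  print(dz,'proj top',proj('side7',c+[0,0,.018]),proj('wrist7',c+[0,0,.018]))
x,r=tri(('wrist7',455,159.5),('side7',271.5,148.8)); print('rail far',x*1000,r)
for f in ('wrist6','wrist7'): print(f, load(f)[0][:3,3])
```

```text
hook top [576.3  86.3 321.3] [0.00020169837886825192, 0.0002016983788680012] exp [575.7  83.3 322.7]
wrist7 rail [587.5 135.5 280.5]
side7 rail [588.9 132.7 280.5]
0 proj top [233.62254201 153.65419662] [253.85514835 144.05670946]
0.005 proj top [233.54128517 152.42381193] [253.81168932 131.85639134]
rail far [702.71471329 101.03093582 286.17908313] [0.00029932961727359875, 0.000299329617273553]
wrist6 [ 0.51055258 -0.19791217  0.37530608]
wrist7 [ 0.55503833 -0.00427328  0.37365046]
```

Run:
```python
from h import *
def axis(f,u,hint,w=9):
    # rail center at column u from brightness edges
    im=cv2.imread('pics/'+f+'.png').astype(float); b,g,r=im[...,0],im[...,1],im[...,2]
    sat=im.max(2)-im.min(2); rows=np.arange(hint-w,hint+w+1)
    m=[(sat[v,u]<45) and im[v,u].mean()>95 for v in rows]
    rr=rows[np.array(m)]
    return rr.mean() if len(rr) else np.nan,len(rr)
def pl(f,us,h):
    P=[]
    for u,hh in zip(us,h):
        v,n=axis(f,u,hh); print(f,u,round(v,2),n); P.append((u,v))
    o,d1=ray(f,*P[0]); _,d2=ray(f,*P[-1]); nn=np.cross(d1,d2); return o,nn/np.linalg.norm(nn)
A=pl('wrist7',[150,230,300,380],[161,161,161,161]); B=pl('side7',[212,225,245,260],[154,153,151,150]); C=pl('scene7',[270,300,330],[198,188,177]); D=pl('wrist1',[200,240,300],[58,58,58])
for X,Y in ((A,B),(A,C),(D,B),(D,C),(B,C)):
    d=np.cross(X[1],Y[1]); d/=np.linalg.norm(d)
    # point with x=.5875
    M=np.array([X[1],Y[1],[1,0,0]]); p=np.linalg.solve(M,[X[1]@X[0],Y[1]@Y[0],.5875]); print((p*1000).round(1),'dir',(d*np.sign(d[0])).round(3))
```

```text
wrist7 150 161.0 15
wrist7 230 160.0 15
wrist7 300 160.56 18
wrist7 380 160.0 17
side7 212 154.0 3
side7 225 152.0 17
side7 245 151.5 4
side7 260 150.0 3
scene7 270 197.5 4
scene7 300 187.0 5
scene7 330 176.5 4
wrist1 200 56.5 6
wrist1 240 56.5 6
wrist1 300 57.71 17
[587.5 126.2 286.8] dir [ 0.976 -0.216 -0.009]
[587.5 135.3 281.1] dir [ 0.971 -0.238  0.006]
[587.5 131.2 282.2] dir [ 0.977 -0.211 -0.014]
[587.5 135.4 281.3] dir [ 0.97  -0.244 -0.006]
[587.5 134.3 279.3] dir [ 0.972 -0.235  0.01 ]
```

Hook top measured at (576,86,321), against (575.7,83,323) expected. The rail axis is at about (587.5,134.5,281). Moving the tip across above the bar.

```bash
python3 -m crank '3 14 0 0 0 0 0; 6 27 0 0 0 0 0; 9 38 0 0 0 0 0; 10.5 45 0 0 0 0 0; 10.5 45 0 0 0 0 0'
python3 - <<'E'
from h import *
goto([581.7,109.7,243.8],-13.4,20)
cam('wrist','wrist8');cam('scene','scene8');cam('side','side8'); goto([581.7,109.7,243.8],-13.4,20); crop('wrist8',200,90,320,270,'w8b'); crop('side8',200,120,280,180,'s8b');crop('scene8',250,150,330,210,'sc8b')
E
```

```text
t: 6.78
eef_pos: [0.5923, 0.156, 0.2434]
tcp_rot: [0.814, -0.095, 0.067, -0.569]
wrist_force: [-0.6, -0.3, -1.5]
grip_width: 0.066
t 6.78 pos [592.3 156.  243.4] q [-0.45  0.69  1.78  1.19  1.42 -0.91] grip 0.066 F [-0.6 -0.3 -1.5]
shift [-10.6 -46.3   0.4] rotvec [0.002 0.001 0.   ] deg 0.1
t 6.93 pos [592.9 154.1 243.1] q [-0.45  0.69  1.78  1.19  1.42 -0.91] grip 0.069 F [-0.5  0.  -1.1]
shift [-11.2 -44.4   0.7] rotvec [0.003 0.001 0.003] deg 0.2
```

View pics/w8b.png

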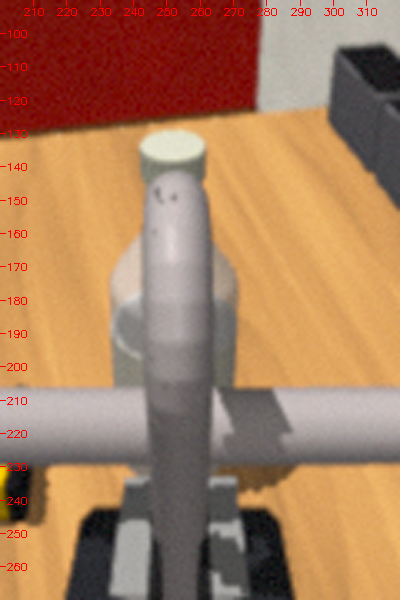

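View pics/s8b.png

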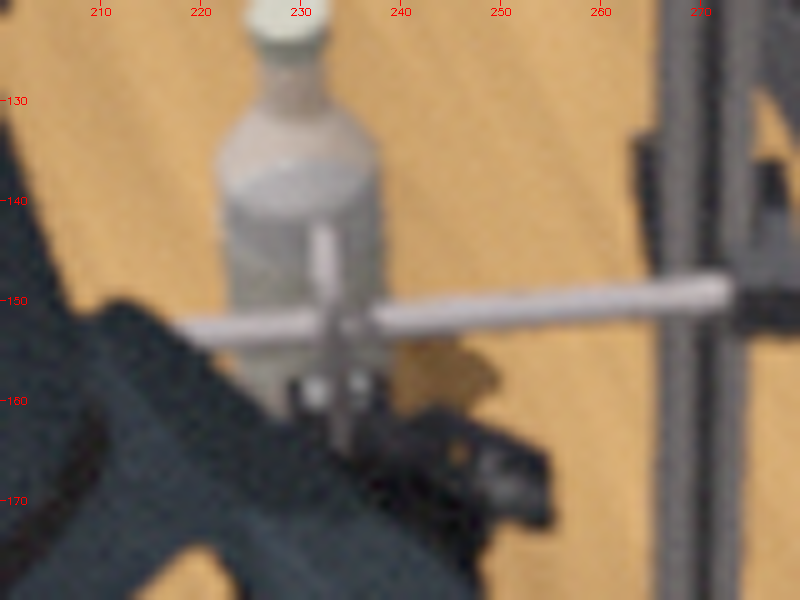

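View pics/sc8b.png

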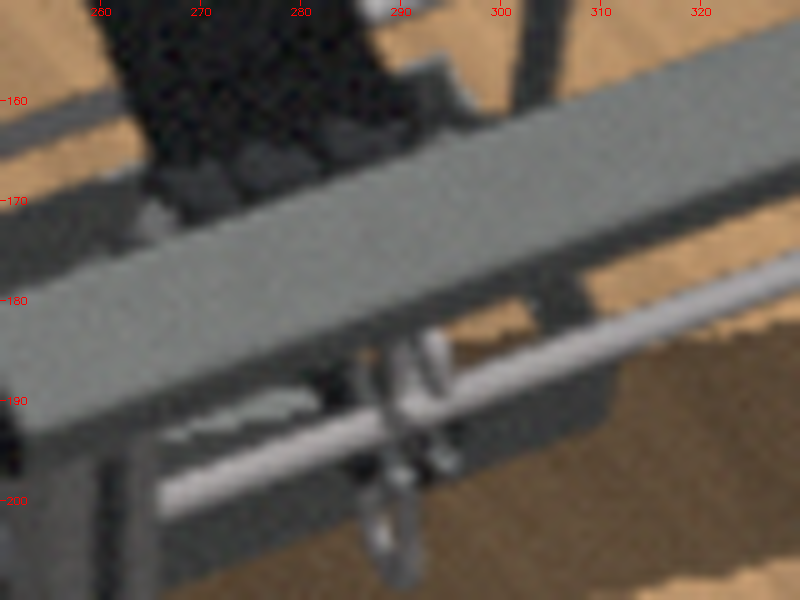

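Run:
```python
from h import *
p=robot.sense()['eef_pos']; c=p+np.array([-6.7,-25.4,61.7])/1000; n=np.array([.231,.973,0])
print('c',c)
for nm,dn,dz in (('top',0,.018),('tip',.014,-.005),('inner top',0,.010),('low bottom',0,-.122),('lowtip',-.014,-.099)): 
  q=c+n*dn+[0,0,dz]; print(nm,proj('scene8',q).round(1),proj('side8',q).round(1),proj('wrist8',q).round(1))
for y,z in ((.1349,.281),(.1349,.284),(.138,.281)): q=[.5862,y,z];print(y,z,proj('scene8',q).round(1),proj('side8',q).round(1),proj('wrist8',q).round(1))
```

```text
c [0.58616394 0.1286873  0.30480967]
top [291.6 179.9] [232.5 143.1] [252.1 150.5]
tip [293.2 188.4] [232.5 145.6] [252.2 177.5]
inner top [291.4 181.5] [232.6 145. ] [252.1 168. ]
low bottom [288.3 205.7] [234.6 175. ] [252.3 322.8]
lowtip [286.8 198. ] [234.6 173.2] [252.2 328.2]
0.1349 0.281 [291.9 189.6] [232.6 151.8] [249.4 217.8]
0.1349 0.284 [292. 189.] [232.5 151.1] [249.3 213.4]
0.138 0.281 [292.6 190.4] [232.3 151.2] [248.  213.5]
```

```bash
python3 -m crank '0.5 2 -4 0 0 0 0; 1 3 -9 0 0 0 0; 1 4 -14 0 0 0 0; 1 5 -19 0 0 0 0; 1 5.5 -23 0 0 0 0'
python3 - <<'E'
from h import *
goto([581.7,109.7,243.8],-13.4,20)
cam('wrist','wrist9');cam('scene','scene9');goto([581.7,109.7,243.8],-13.4,20); crop('wrist9',200,90,320,270,'w9b');crop('scene9',250,150,330,210,'sc9b')
E
```

```text
t: 7.35
eef_pos: [0.5938, 0.1596, 0.2192]
tcp_rot: [0.814, -0.097, 0.068, -0.569]
wrist_force: [-0.3, -0.2, -0.4]
grip_width: 0.069
t 7.35 pos [593.8 159.6 219.2] q [-0.44  0.73  1.79  1.2   1.4  -0.96] grip 0.069 F [-0.3 -0.2 -0.4]
shift [-12.1 -49.9  24.6] rotvec [0.002 0.    0.003] deg 0.2
t 7.45 pos [593.6 159.6 219.1] q [-0.44  0.73  1.79  1.2   1.4  -0.95] grip 0.067 F [-0.7 -0.2 -1.3]
shift [-11.9 -49.9  24.7] rotvec [ 0.002 -0.001  0.003] deg 0.2
```

View pics/w9b.png

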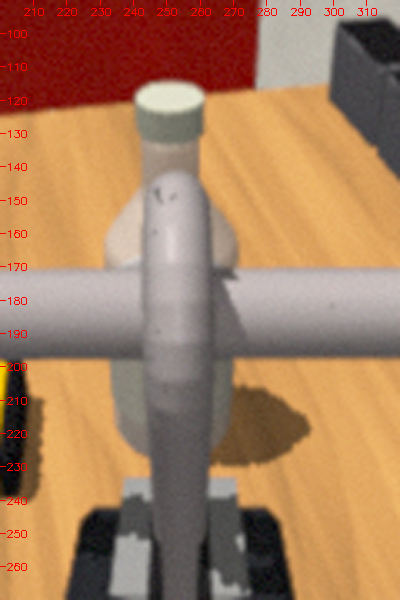

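View pics/sc9b.png

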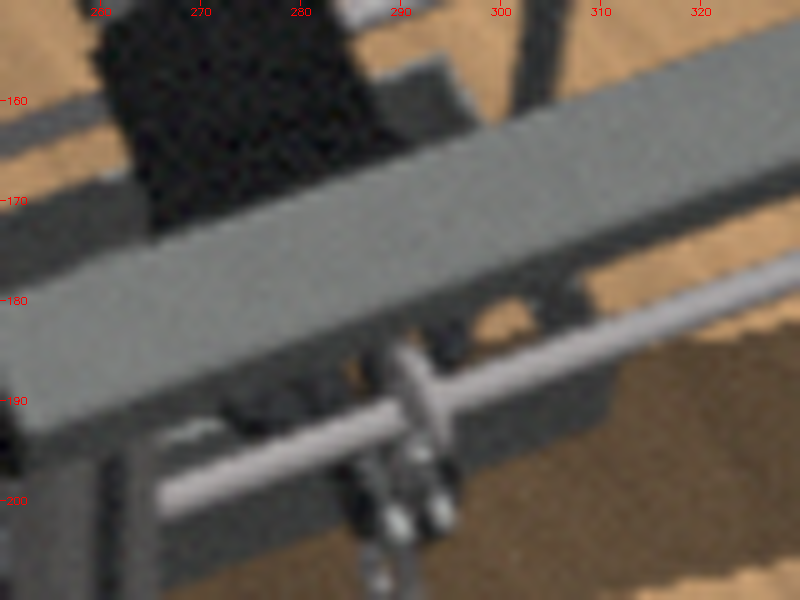

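The tip is now past the bar and below its top, with no contact force. I'll lower the last few mm, checking the force, then let go slowly.

```bash
python3 -m crank '0 0 -2 0 0 0 0; 0 0 -3 0 0 0 0; 0 0 -4 0 0 0 0; 0 0 -4 0 0 0 0; 0 0 -4 0 0 0 0'; python3 -m crank '0 0 0 0 0 0 0; 0 0 0 0 0 0 0; 0 0 0 0 0 0 0; 0 0 0 0 0 0 0; 0 0 0 0 0 0 0'
python3 - <<'E'
from h import *
cam('wrist','wrist10');goto([581.7,109.7,243.8],-13.4,20); crop('wrist10',200,90,320,270,'w10b')
E
```

```text
t: 7.87
eef_pos: [0.5937, 0.1596, 0.2152]
tcp_rot: [0.814, -0.097, 0.068, -0.569]
wrist_force: [-0.1, -1.3, 0.1]
grip_width: 0.064
t: 8.28
eef_pos: [0.5937, 0.1596, 0.2153]
tcp_rot: [0.814, -0.097, 0.068, -0.569]
wrist_force: [-0.0, 0.8, -0.9]
grip_width: 0.067
t 8.33 pos [593.6 159.6 215.2] q [-0.44  0.74  1.79  1.2   1.4  -0.96] grip 0.07 F [ 0.6 -0.5 -1.7]
shift [-11.9 -49.9  28.6] rotvec [ 0.002 -0.001  0.003] deg 0.2
```

View pics/w10b.png

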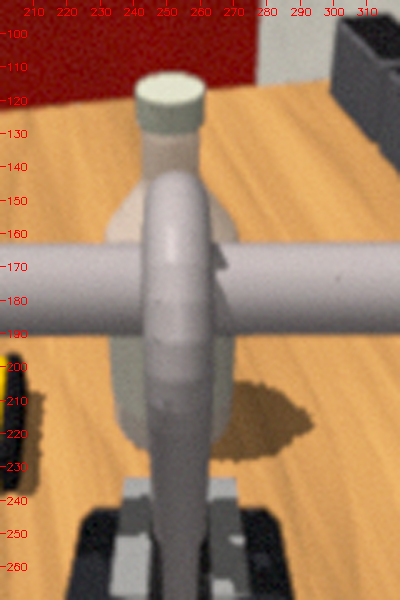

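This matches the seated picture on the handle: bar rows 163–190, curl top row 142. Releasing.

```bash
python3 -m crank '0 0 0 0 0 0 0.15; 0 0 0 0 0 0 0.3; 0 0 0 0 0 0 0.45; 0 0 0 0 0 0 0.5; 0 0 0 0 0 0 0.5'; python3 -m crank '-2 -8 3 0 0 0 0.5; -6 -25 10 0 0 0 0.5; -13 -55 20 0 0 0 0.5; -19 -82 30 0 0 0 0.5; -19 -82 30 0 0 0 0.5'
python3 - <<'E'
from h import *
cam('wrist','wrist11');cam('scene','scene11');goto([581.7,109.7,243.8],-13.4,20); crop('scene11',250,150,330,210,'sc11b')
E
```

```text
t: 8.75
eef_pos: [0.5937, 0.1596, 0.2153]
tcp_rot: [0.814, -0.097, 0.068, -0.569]
wrist_force: [0.5, -0.9, 0.1]
grip_width: 0.502
t: 9.17
eef_pos: [0.5764, 0.0725, 0.2467]
tcp_rot: [0.814, -0.098, 0.071, -0.568]
wrist_force: [0.3, -0.8, -0.2]
grip_width: 0.497
t 9.27 pos [575.1  76.  245.7] q [-0.59  0.69  1.76  1.08  1.51 -0.93] grip 0.497 F [ 0.1 -0.3  0.6]
shift [ 6.6 33.7 -1.9] rotvec [0.003 0.001 0.005] deg 0.3
```

View pics/wrist11.png

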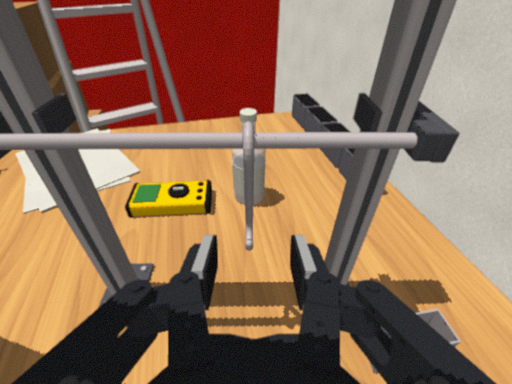

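View pics/sc11b.png

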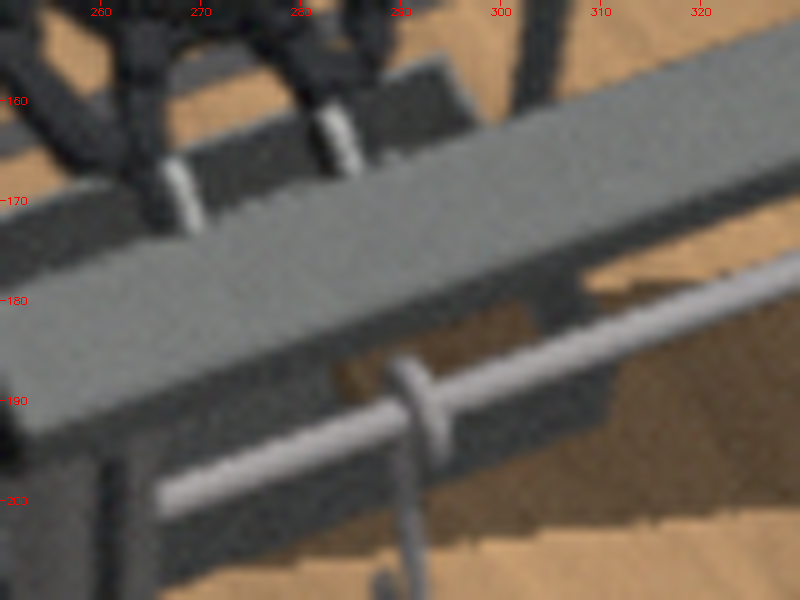

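Milestone: the hook hangs alone on the rail, with the curl over the bar at about (291,190) in the scene view. Next, back over the tote to view the bin.

```bash
python3 -m crank '-2 -5 25 0 0 0 0.8; -5 -20 50 0 0 0 0.8; -12 -55 60 0 0 0 0.8; -20 -92 60 0 0 0 0.8; -28 -130 60 0 0 0 0.8'; python3 -m crank '-9 -38 0 0 0 0 1; -18 -78 -10 0 0 0 1; -25 -118 -25 -0.05 0.012 0 1; -32 -155 -40 -0.1 0.024 0 1; -36 -195 -50 -0.15 0.035 0 1';python3 - <<'E'
from h import *
goto([490,-373,170],-15,40)
E
```

```text
t: 9.68
eef_pos: [0.5463, -0.0532, 0.3064]
tcp_rot: [0.814, -0.096, 0.068, -0.568]
wrist_force: [1.1, 0.2, 0.1]
grip_width: 0.798
t: 10.1
eef_pos: [0.5093, -0.2476, 0.2548]
tcp_rot: [0.855, -0.101, 0.059, -0.504]
wrist_force: [1.0, -0.4, -0.5]
grip_width: 1.004
t 10.1 pos [ 509.3 -247.6  254.8] q [-1.02  0.74  1.38  0.7   1.85 -0.89] grip 1.004 F [ 1.  -0.4 -0.5]
shift [ -19.3 -125.4  -84.8] rotvec [-0.187  0.046 -0.027] deg 11.2
```

```bash
python3 -m crank '-4 -30 0 -0.05 0.012 -0.007 1; -8 -65 -10 -0.1 0.024 -0.014 1; -14 -98 -30 -0.15 0.036 -0.02 1; -19 -125 -50 -0.187 0.046 -0.027 1; -19 -125 -70 -0.187 0.046 -0.027 1'; python3 -m crank '0 0 -3 0 0 0 1; 0 0 -5 0 0 0 1; 0 0 -5 0 0 0 1; 0 0 -5 0 0 0 1; 0 0 -5 0 0 0 1'
python3 - <<'E'
from h import *
goto([490,-373,170],-15,40)
cam('wrist','wrist12');cam('scene','scene12');cam('side','side12');goto([490,-373,170],-15,40); crop('scene12',190,90,290,165,'sc12b');crop('side12',220,260,320,340,'s12b')
E
```

```text
t: 10.52
eef_pos: [0.4904, -0.377, 0.1843]
tcp_rot: [0.9, -0.119, 0.057, -0.416]
wrist_force: [0.4, 0.5, 0.8]
grip_width: 0.999
t: 10.93
eef_pos: [0.491, -0.3764, 0.1804]
tcp_rot: [0.9, -0.118, 0.057, -0.416]
wrist_force: [0.4, 0.6, -0.0]
grip_width: 1.0
t 10.93 pos [ 491.  -376.4  180.4] q [-1.1   0.84  1.21  0.55  1.77 -0.93] grip 1.0 F [ 0.4  0.6 -0. ]
shift [ -1.    3.4 -10.4] rotvec [0.008 0.003 0.001] deg 0.5
t 11.08 pos [ 490.8 -376.8  180.2] q [-1.11  0.84  1.21  0.55  1.77 -0.93] grip 0.996 F [ 0.2 -0.6 -0.2]
shift [ -0.8   3.8 -10.2] rotvec [0.008 0.003 0.001] deg 0.5
```

View pics/wrist12.png

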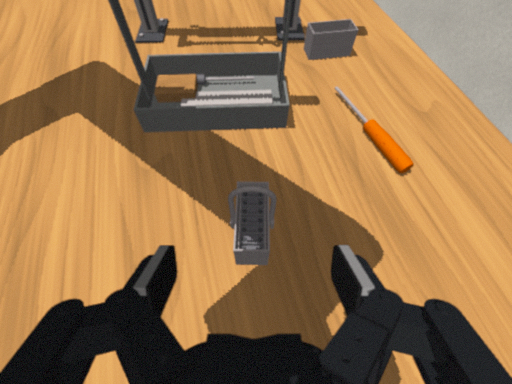

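View pics/sc12b.png

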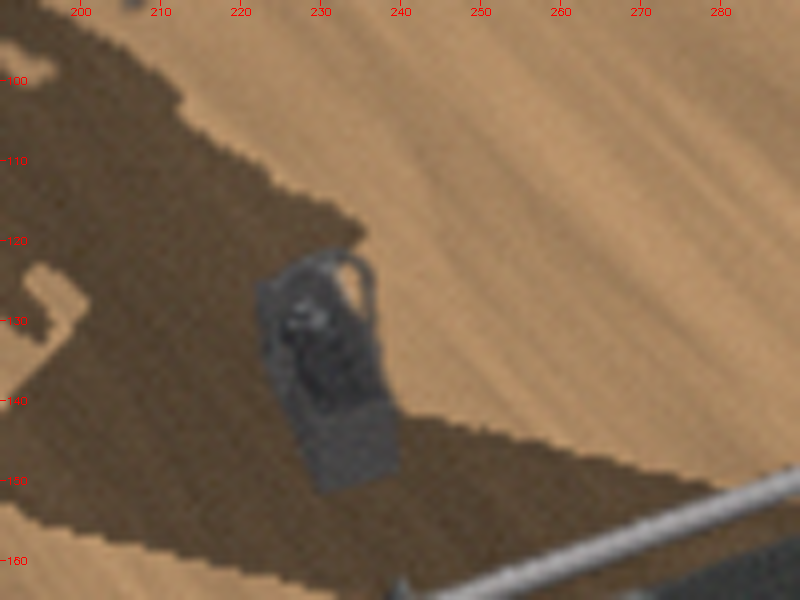

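Run:
```python
from h import *
crop('wrist12',210,165,295,275,'w12b')
```

```text
(no output)
```

View pics/w12b.png

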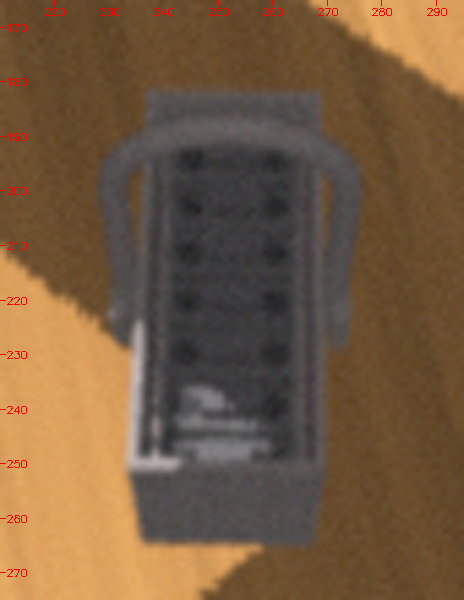

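Run:
```python
from h import *
f='wrist12'
c={k:plane(f,*v,.055) for k,v in dict(nl=(233.5,250.5),nr=(269,250),fl=(237,182),fr=(268.5,182)).items()}
for k,v in c.items(): print(k,(v*1000).round(1))
print('size',[(np.linalg.norm(c[a]-c[b])*1000).round(1) for a,b in (('nl','nr'),('fl','fr'),('nl','fl'),('nr','fr'))])
ctr=sum(c.values())/4; ax=(c['fl']+c['fr']-c['nl']-c['nr'])/2; print('ctr',(ctr*1000).round(1),'yaw',90-np.degrees(np.arctan2(ax[1],ax[0])))
x,r=tri((f,252.5,190),('side0',256.7,307)); print('bow',(x*1000).round(1),r)
x,r=tri((f,252.5,190),('side0',256.7,307),('scene12',232,121.5)); print('bow3',(x*1000).round(1),r)
print('bow on plane',(plane(f,252.5,190,.113)*1000).round(1))
# bin bottom edge near
print((plane(f,236,264.5,0)*1000).round(1),(plane(f,267,264.5,0)*1000).round(1))
# side0 corners
c2=[plane('side0',*v,.055) for v in ((250,331),(264.5,331),(249,303),(262,302.5))]; print('side ctr',(sum(c2)/4*1000).round(1))
for q in ([.5085,-.303,.113],[.5085,-.303,.072]): print(proj(f,q),proj('scene12',q))
```

```text
nl [ 479.6 -341.    55. ]
nr [ 517.4 -350.4   55. ]
fl [ 503.7 -255.5   55. ]
fr [ 542.1 -265.6   55. ]
size [np.float64(38.9), np.float64(39.7), np.float64(88.8), np.float64(88.3)]
ctr [ 510.7 -303.1   55. ] yaw 15.98088075167405
bow [ 510.1 -306.7  115.9] [9.11859176989497e-05, 9.118591769888718e-05]
bow3 [ 507.9 -302.1  110.3] [0.0034318152406075677, 0.0035289360525301715, 0.006941383053391826]
bow on plane [ 510.6 -305.   113. ]
[ 479.6 -341.2    0. ] [ 517.6 -351.3    0. ]
side ctr [ 508.8 -305.4   55. ]
[249.93454508 188.75684135] [229.80277156 121.28547907]
[250.14505476 207.52694086] [230.30033834 128.63533036]
```

Bin centre (510.5,−304), yaw −16°. The measured rim of 39×88.5 mm and bow height of 116 mm agree with the given sizes. Moving to pre-grasp along the 40° line.

```bash
python3 - <<'E'
from h import *
goto([499.5,-342,105.5],-16,40)
E
python3 -m crank '3 12 -25 0.008 0.007 -0.012 1; 6 25 -50 0.008 0.007 -0.012 1; 8.7 34.5 -70 0.008 0.007 -0.012 1; 8.7 34.5 -74.5 0.008 0.007 -0.012 1; 8.7 34.5 -74.5 0.008 0.007 -0.012 1'
python3 - <<'E'
from h import *
goto([516.4,-283.4,54],-16,40)
cam('wrist','wrist13');cam('scene','scene13');goto([516.4,-283.4,54],-16,40); crop('scene13',190,90,290,165,'sc13b')
E
```

```text
t 11.08 pos [ 490.8 -376.8  180.2] q [-1.11  0.84  1.21  0.55  1.77 -0.93] grip 0.996 F [ 0.2 -0.6 -0.2]
shift [  8.7  34.8 -74.7] rotvec [ 0.008  0.003 -0.016] deg 1.0
t: 11.5
eef_pos: [0.4992, -0.3412, 0.1049]
tcp_rot: [0.897, -0.125, 0.055, -0.419]
wrist_force: [0.2, 0.4, -0.0]
grip_width: 1.004
t 11.5 pos [ 499.2 -341.2  104.9] q [-1.07  0.92  1.3   0.56  1.62 -0.98] grip 1.004 F [ 0.2  0.4 -0. ]
shift [ 17.2  57.8 -50.9] rotvec [-0.002 -0.006 -0.005] deg 0.5
t 11.6 pos [ 499.9 -343.4  106.6] q [-1.08  0.91  1.3   0.56  1.62 -0.98] grip 1.001 F [ 0.5  0.6 -0.1]
shift [ 16.5  60.  -52.6] rotvec [ 0.002 -0.003 -0.004] deg 0.3
```

View pics/wrist13.png

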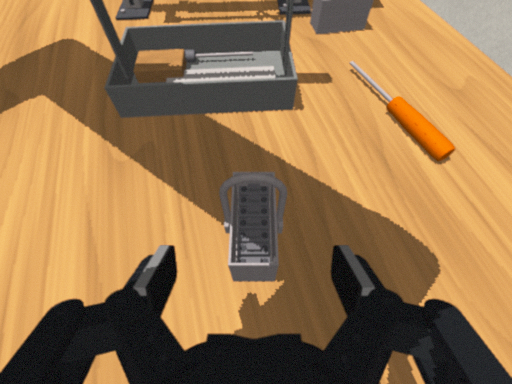

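View pics/sc13b.png

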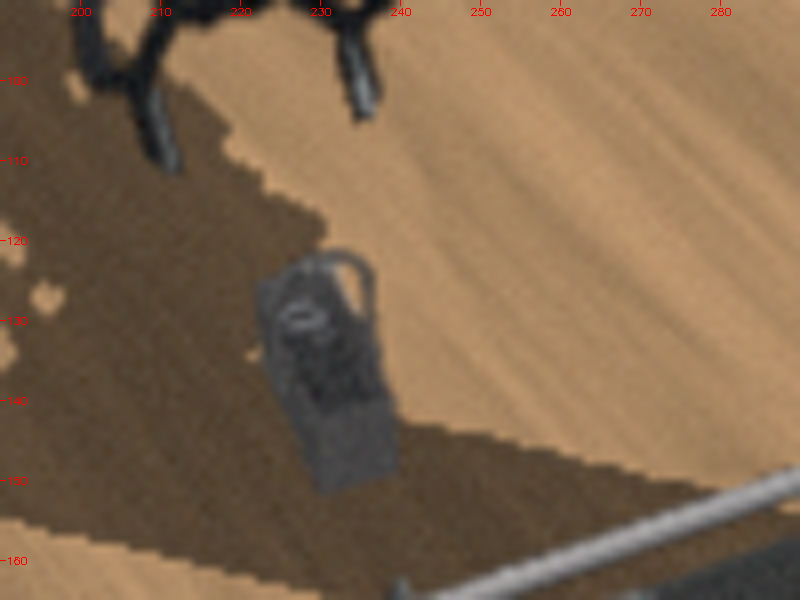

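Bow top at (254,176), centred between the fingers (columns 175 and 333). Advancing the rest of the way.

```bash
python3 -m crank '4 15 -13 0 0 -0.004 1; 8 30 -26 0 0 -0.004 1; 12 45 -39 0 0 -0.004 1; 16.5 60 -52 0 0 -0.004 1; 16.5 60 -52 0 0 -0.004 1'
python3 - <<'E'
from h import *
goto([516.4,-283.4,54],-16,40)
cam('wrist','wrist14');cam('scene','scene14');goto([516.4,-283.4,54],-16,40); crop('scene14',190,90,290,165,'sc14b')
E
```

```text
t: 12.02
eef_pos: [0.5163, -0.281, 0.0545]
tcp_rot: [0.898, -0.126, 0.056, -0.419]
wrist_force: [-0.8, 1.5, -0.2]
grip_width: 1.0
t 12.02 pos [ 516.3 -281.    54.5] q [-1.01  0.95  1.41  0.61  1.47 -1.02] grip 1.0 F [-0.8  1.5 -0.2]
shift [ 0.1 -2.4 -0.5] rotvec [-0.001 -0.004 -0.002] deg 0.3
t 12.12 pos [ 516.9 -284.5   55.7] q [-1.01  0.95  1.41  0.61  1.47 -1.02] grip 1.002 F [0.7 0.2 1.6]
shift [-0.5  1.1 -1.7] rotvec [ 0.004 -0.002  0.   ] deg 0.2
```

View pics/wrist14.png

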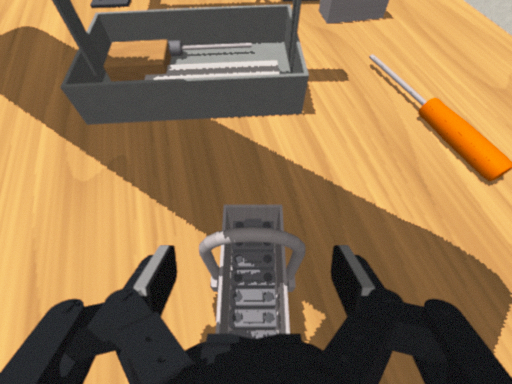

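View pics/sc14b.png

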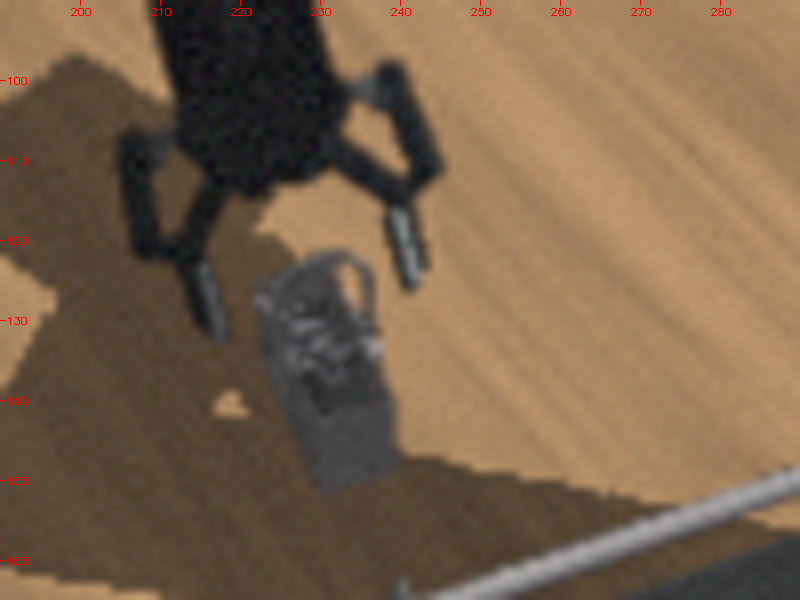

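Run:
```python
from h import *
s=robot.sense();R=Ro.from_quat(s['tcp_rot']).as_matrix();p=s['eef_pos']
for z in (-.035,-.028,-.02,-.012): print(z,[proj('scene14',p+R@np.array([x,0,z])).round(1).tolist() for x in (.0425,0,-.0425)],[proj('wrist14',p+R@np.array([x,-.011,z])).round(1).tolist() for x in (.0425,-.0425)])
for q in ([.5105,-.304,.113],[.5105,-.304,.072]): print(proj('wrist14',q),proj('scene14',q))
```

```text
-0.035 [[217.9, 129.5], [228.9, 126.4], [239.8, 123.5]] [[339.3, 254.5], [169.3, 254.2]]
-0.028 [[218.4, 131.3], [229.4, 128.3], [240.3, 125.3]] [[335.4, 247.2], [173.2, 247.0]]
-0.02 [[219.0, 133.4], [230.0, 130.4], [240.8, 127.4]] [[331.4, 239.7], [177.3, 239.5]]
-0.012 [[219.6, 135.5], [230.6, 132.5], [241.4, 129.5]] [[327.8, 232.9], [181.0, 232.7]]
[252.1149123  236.57966184] [229.19124682 121.36205327]
[252.73347782 264.43178489] [229.70160127 128.71126139]
```

```bash
python3 -m crank '1 3 -3 0 0 0 1; 1.5 6 -6 0 0 0 1; 1.5 6 -6 0 0 0 0.8; 1.5 6 -6 0 0 0 0.7; 1.5 6 -6 0 0 0 0.65'; python3 -m crank '0 0 0 0 0 0 0.6; 0 0 0 0 0 0 0.5; 0 0 0 0 0 0 0.3; 0 0 0 0 0 0 0; 0 0 0 0 0 0 0'
python3 - <<'E'
from h import *
cam('wrist','wrist15');cam('scene','scene15');goto([516.4,-283.4,54],-16,40); crop('scene15',190,90,290,165,'sc15b')
E
```

```text
t: 12.53
eef_pos: [0.5184, -0.279, 0.0499]
tcp_rot: [0.898, -0.126, 0.059, -0.417]
wrist_force: [-0.0, -0.5, 0.3]
grip_width: 0.653
t: 12.95
eef_pos: [0.5181, -0.2792, 0.0503]
tcp_rot: [0.898, -0.126, 0.058, -0.417]
wrist_force: [-2.6, -1.3, 3.6]
grip_width: 0.585
t 13.05 pos [ 518.1 -279.2   50.3] q [-1.01  0.96  1.42  0.61  1.46 -1.02] grip 0.587 F [-3.2 -1.   4.4]
shift [-1.7 -4.2  3.7] rotvec [ 0.004 -0.002  0.   ] deg 0.2
```

View pics/wrist15.png

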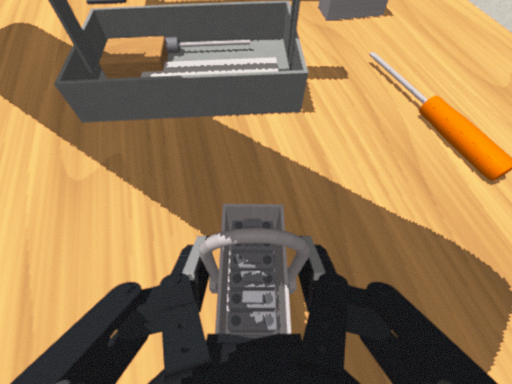

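View pics/sc15b.png

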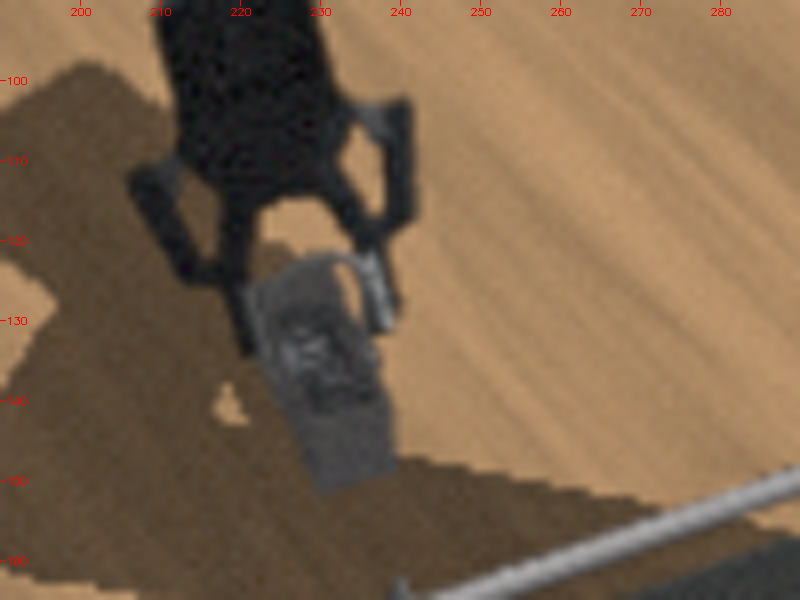

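Grip firm at 0.587 on both legs. Lifting a little first, then checking that the bin stays upright.

```bash
cat >> h.py <<'E'
# bow top in reported tool frame, from grasp: TCP (518.1,-279.2,50.3), bow (510.5,-304.5,113), grasp rot yaw -16 tilt 40
BOW=Rt(-16,40).inv().apply(np.array([510.5-518.1,-304.5+279.2,113-50.3]))
def bow():
    s=robot.sense(); return s['eef_pos']*1000+Ro.from_quat(s['tcp_rot']).apply(BOW)
def gobow(b,yaw,tilt): print('bow now',bow().round(1)); goto(np.array(b)-Rt(yaw,tilt).apply(BOW),yaw,tilt)
E
python3 -m crank '0 0 5 0 0 0 0; 0 0 12 0 0 0 0; 0 0 20 0 0 0 0; 0 0 20 0 0 0 0; 0 0 20 0 0 0 0'
python3 - <<'E'
from h import *
print(BOW)
cam('wrist','wrist16');cam('scene','scene16'); gobow([540,-60,320],-13.4,46)
crop('scene16',190,80,290,155,'sc16b')
E
```

```text
t: 13.47
eef_pos: [0.5186, -0.2795, 0.0708]
tcp_rot: [0.899, -0.126, 0.059, -0.416]
wrist_force: [0.3, 0.2, -1.8]
grip_width: 0.584
[ -0.33196379 -31.05190305 -60.53766693]
bow now [ 510.7 -304.2  133. ]
t 13.57 pos [ 518.2 -279.2   70.2] q [-1.01  0.93  1.42  0.61  1.48 -1.  ] grip 0.586 F [-0.6  0.4 -2.3]
shift [ 26.7 238.3 184.7] rotvec [-0.097  0.025  0.045] deg 6.3
```

View pics/wrist16.png

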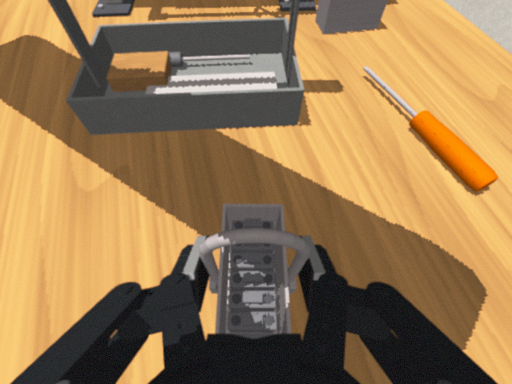

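View pics/sc16b.png

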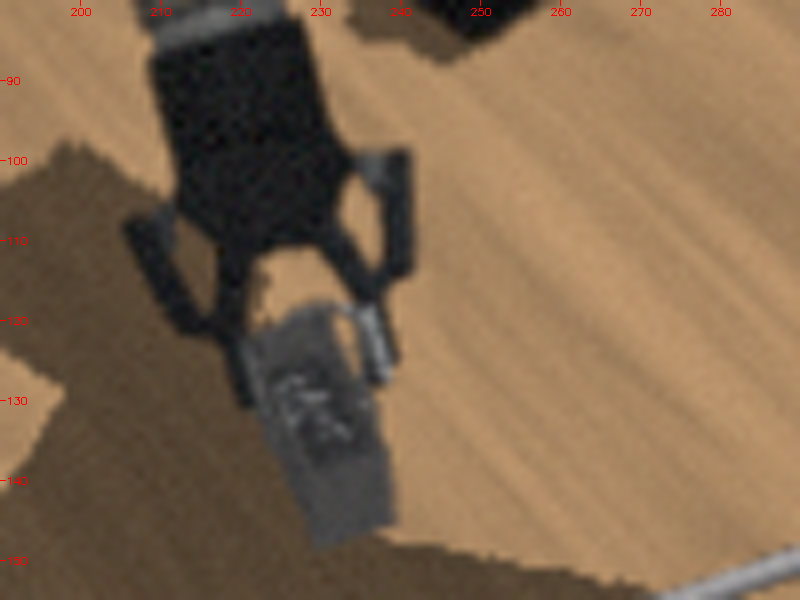

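```bash
python3 -m crank '0 0 35 0 0 0 0; 0 5 72 0 0 0 0; 2 20 110 0 0 0.01 0; 5 40 147 0 0 0.02 0; 8 65 180 0 0 0.03 0'; python3 -m crank '4 25 15 0 0 0.01 0; 8 60 25 0 0 0.015 0; 14 98 25 0 0 0.015 0; 20 136 25 0 0 0.015 0; 26 170 25 0 0 0.015 0';python3 - <<'E'
from h import *
n=np.array([.231,.973,0]); H=np.array([587,134.2,173])
b=bow(); print('n rel hook',(b-H)@n,'e',(b-H)@np.array([.973,-.231,0]))
gobow(H-80*n+[0,0,80],-13.4,46)
E
```

```text
t: 13.98
eef_pos: [0.5264, -0.2149, 0.2515]
tcp_rot: [0.9, -0.113, 0.053, -0.417]
wrist_force: [0.5, 0.6, -0.4]
grip_width: 0.582
t: 14.4
eef_pos: [0.5519, -0.0426, 0.2766]
tcp_rot: [0.901, -0.107, 0.049, -0.417]
wrist_force: [0.5, -0.5, -1.5]
grip_width: 0.587
n rel hook -206.26652968826676 e 6.260859740647424
bow now [545.4 -67.9 339.5]
t 14.4 pos [551.9 -42.6 276.6] q [-0.7   0.51  1.63  0.75  1.51 -0.72] grip 0.587 F [ 0.5 -0.5 -1.5]
shift [ 21.5 118.1 -88.8] rotvec [-0.097  0.023  0.002] deg 5.7
```

```bash
python3 -m crank '6 35 0 -0.03 0.007 0 0; 11 72 0 -0.06 0.015 0 0; 16 100 -5 -0.097 0.023 0.002 0; 17 106 -25 -0.097 0.023 0.002 0; 17 106 -40 -0.097 0.023 0.002 0';python3 - <<'E'
from h import *
cam('wrist','wrist17');cam('scene','scene17');cam('side','side17')
n=np.array([.231,.973,0]); H=np.array([587,134.2,173])
b=bow(); print('n rel hook',(b-H)@n,'e',(b-H)@np.array([.973,-.231,0]))
gobow(H-80*n+[0,0,57],-13.4,46); crop('scene17',230,120,350,210,'sc17b'); crop('side17',190,120,290,220,'s17b')
E
```

```text
t: 14.82
eef_pos: [0.5678, 0.0669, 0.2367]
tcp_rot: [0.921, -0.105, 0.043, -0.372]
wrist_force: [-0.6, 0.1, -2.3]
grip_width: 0.589
n rel hook -92.22967897113406 e -2.489433580496386
bow now [563.3  45.  300.9]
t 14.97 pos [568.   64.2 235.8] q [-0.48  0.51  1.72  0.78  1.27 -0.63] grip 0.588 F [ 0.2  0.4 -1.2]
shift [  5.5  11.2 -71. ] rotvec [-0.001 -0.003 -0.001] deg 0.2
```

View pics/wrist17.png

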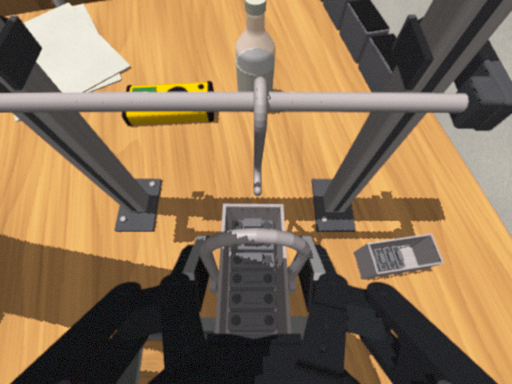

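View pics/sc17b.png

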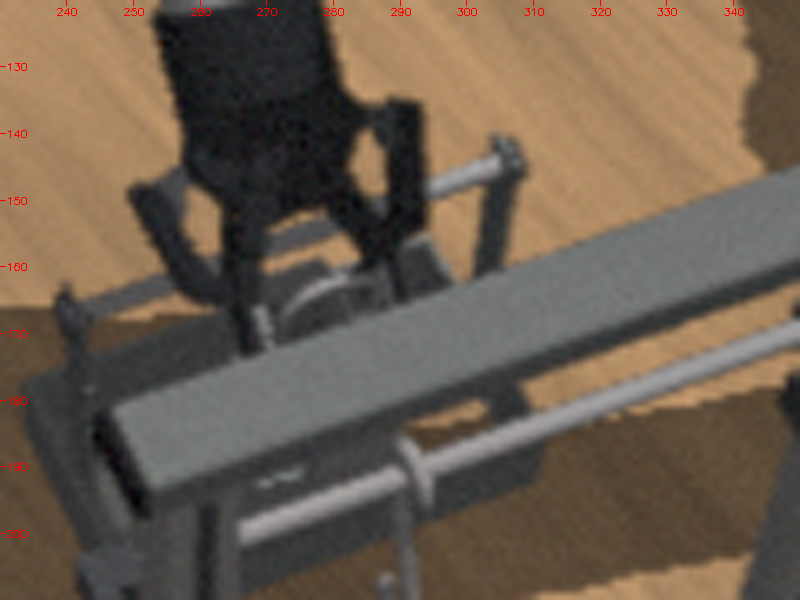

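View pics/s17b.png

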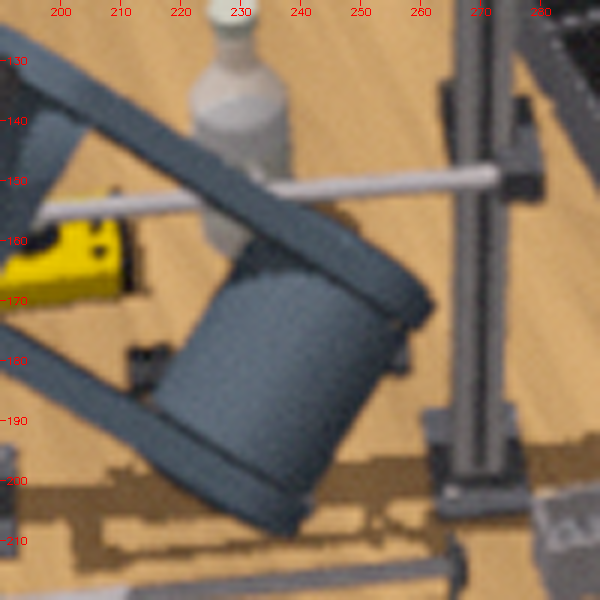

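Run:
```python
from h import *
H=np.array([587,134.2,173])/1000; n=np.array([.231,.973,0])
q=H-.014*n+[0,0,.003]; print('tip exp',q,proj('wrist17',q),proj('scene17',q))
x,r=tri(('wrist17',257.5,188),('scene17',288,206.5)); print('tip',x*1000,r,'rel H n,z',((x-H)@n*1000),(x-H)[2]*1000)
b=np.array([563.3,45,300.9])/1000; print('bow exp',proj('wrist17',b),proj('scene17',b))
x,r=tri(('wrist17',256,234.5),('scene17',280,160.8)); print('bow',x*1000,r)
crop('wrist17',190,70,330,330,'w17b')
```

```text
tip exp [0.583766 0.120578 0.176   ] [255.89515955 194.49135996] [287.09688575 204.52232667]
tip [586.29186294 127.23502035 175.7090236 ] [0.0006165833859941627, 0.0006165833859939642] rel H n,z -6.940504861219547 2.7090236018617873
bow exp [252.34301909 246.14655205] [279.17340866 160.68516355]
bow [564.65292334  48.65060822 305.35343407] [0.0009934796718806967, 0.0009934796718806432]
```

View pics/w17b.png

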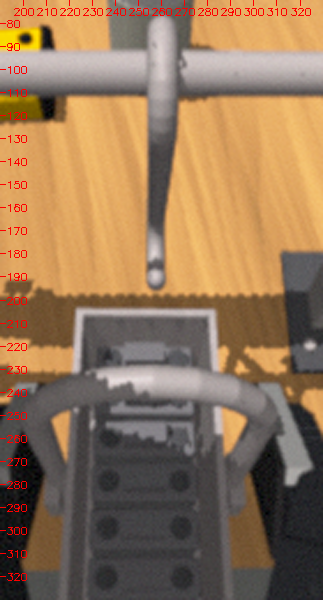

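Relative to the bow, the hook tip is within 3–5 mm of the model and about 3 mm off along the bar. Descending in front of the hook.

```bash
python3 -m crank '4 3 -25 0 0 0 0; 7 7 -50 0 0 0 0; 8.5 11 -71 0 0 0 0; 11 20 -81 0 0 0 0; 13 30 -90 0 0 0 0';python3 - <<'E'
from h import *
n=np.array([.231,.973,0]); H=np.array([587,134.2,173])
b=bow(); print('n rel hook',(b-H)@n,'e',(b-H)@np.array([.973,-.231,0]),b[2]-H[2])
cam('wrist','wrist18');cam('scene','scene18')
b=bow(); print('n rel hook',(b-H)@n,'e',(b-H)@np.array([.973,-.231,0]),b[2]-H[2])
gobow(H-42*n+[2.9,-.7,20],-13.4,46); crop('scene18',230,120,350,210,'sc18b')
E
```

```text
t: 15.38
eef_pos: [0.5819, 0.0937, 0.1455]
tcp_rot: [0.92, -0.109, 0.043, -0.373]
wrist_force: [0.2, -0.1, -2.2]
grip_width: 0.582
n rel hook -60.35969519736303 e 4.219366930115685 37.60707927878303
n rel hook -58.79215102311028 e 2.5671385140354346 37.550124378026766
bow now [575.9  76.4 210.6]
t 15.48 pos [580.5  95.7 145.5] q [-0.42  0.66  1.76  0.87  1.1  -0.75] grip 0.587 F [ 0.1 -0.1 -1.4]
shift [  4.6  16.  -17.6] rotvec [-0.003 -0.005 -0.002] deg 0.4
```

View pics/wrist18.png

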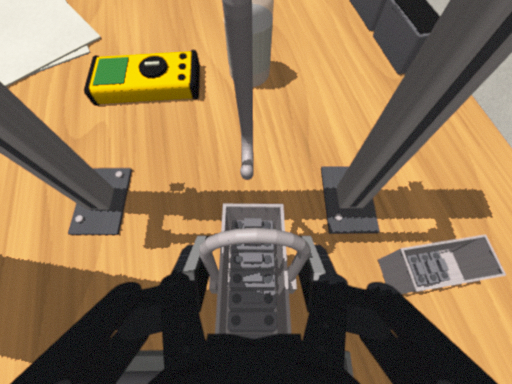

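View pics/sc18b.png

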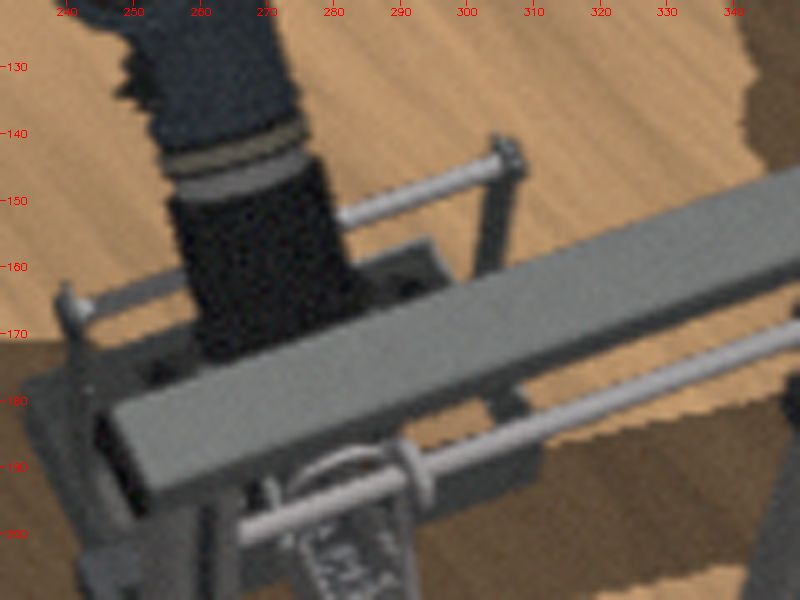

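Run:
```python
from h import *
H=np.array([587,134.2,173]); n=np.array([.231,.973,0]); e=np.array([.973,-.231,0])
for z in (.172,.176): 
  x=plane('wrist18',247.5,168.5,z)*1000; print('tip',x.round(1),(x-H)@n,(x-H)@e)
for z in (.2106,.215):
  x=plane('wrist18',255,238,z)*1000; print('bow',x.round(1),(x-H)@n,(x-H)@e)
  x=plane('scene18',281.8,188,z)*1000; print('bow sc',x.round(1),(x-H)@n,(x-H)@e)
x,r=tri(('wrist18',255,238),('scene18',281.8,188));print('bow tri',x*1000,r,(x*1000-H)@n,(x*1000-H)@e)
print(proj('wrist18',bow()/1000),proj('scene18',bow()/1000))
```

```text
tip [587.5 127.6 172. ] -6.294986438379486 1.9744141711966112
tip [587.  125.4 176. ] -8.572711373002617 2.082142715595622
bow [579.2  74.4 210.6] -59.94412714233998 6.246082414922369
bow sc [575.3  80.5 210.6] -54.94436965776271 1.000485839472844
bow [578.9  73.3 215. ] -61.140101716821555 6.230936394569669
bow sc [577.2  82.6 215. ] -52.47602975261117 2.389169112778575
bow tri [576.73032456  77.24812244 207.33570691] [0.0033287189280887326, 0.003328718928088801] -57.78647189073672 3.1634895173673048
[245.77342187 235.2274349 ] [280.79670497 187.18551281]
```

```bash
python3 - <<'E'
from h import *
H=np.array([587,134.2,173]); n=np.array([.231,.973,0]); e=np.array([.973,-.231,0])
gobow(H-25*n-1.5*e+[0,0,19],-13.4,46)
E
python3 -m crank '0 7 -10 0 0 0 0; 1 17 -17 0 0 0 0; 3 26 -18.5 0 0 0 0; 4.2 33.5 -18.5 0 0 0 0; 4.2 33.5 -18.5 0 0 0 0';python3 - <<'E'
from h import *
n=np.array([.231,.973,0]); H=np.array([587,134.2,173]);e=np.array([.973,-.231,0])
cam('wrist','wrist19');cam('scene','scene19')
b=bow(); print('n rel hook',(b-H)@n,'e',(b-H)@e,b[2]-H[2])
gobow(H-1.5*e+[0,0,18],-13.4,46); crop('scene19',250,160,330,220,'sc19b');crop('wrist19',190,60,330,330,'w19b')
E
```

```text
bow now [575.9  76.4 210.6]
t 15.48 pos [580.5  95.7 145.5] q [-0.42  0.66  1.76  0.87  1.1  -0.75] grip 0.587 F [ 0.1 -0.1 -1.4]
shift [  4.2  33.6 -18.6] rotvec [-0.003 -0.005 -0.002] deg 0.4
t: 15.9
eef_pos: [0.5843, 0.1313, 0.1274]
tcp_rot: [0.92, -0.107, 0.04, -0.374]
wrist_force: [0.2, -0.7, -0.6]
grip_width: 0.582
n rel hook -24.618320843487233 e -1.1699140799184546 19.431145220295463
bow now [580.2 110.5 192.4]
t 16.0 pos [584.7 129.8 127.3] q [-0.36  0.69  1.77  0.92  1.04 -0.76] grip 0.585 F [ 0.3 -0.  -1.6]
shift [ 5.7 23.8 -1.5] rotvec [-0.003 -0.004 -0.004] deg 0.3
```

View pics/w19b.png

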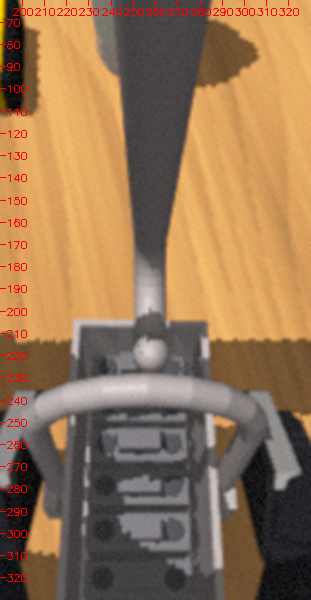

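View pics/sc19b.png

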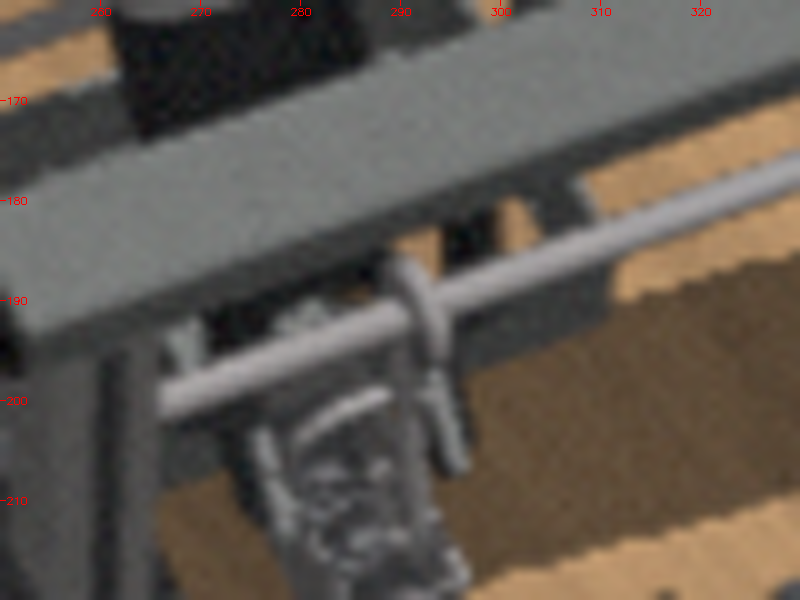

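```bash
python3 -m crank '0.7 3 0 0 0 0 0; 1.5 6 0 0 0 0 0; 2.2 9 0 0 0 0 0; 3 13 0 0 0 0 0; 3 13 0 0 0 0 0';python3 - <<'E'
from h import *
n=np.array([.231,.973,0]); H=np.array([587,134.2,173]);e=np.array([.973,-.231,0])
cam('wrist','wrist20')
b=bow(); print('n rel hook',(b-H)@n,'e',(b-H)@e,b[2]-H[2])
gobow(H-1.5*e+[0,0,18],-13.4,46); crop('wrist20',190,130,330,330,'w20b')
E
```

```text
t: 16.42
eef_pos: [0.5877, 0.1435, 0.1275]
tcp_rot: [0.921, -0.107, 0.041, -0.373]
wrist_force: [1.1, 0.2, -2.0]
grip_width: 0.582
n rel hook -10.915724607575433 e -1.4211345544266183 19.470280446795073
bow now [583.1 123.9 192.5]
t 16.47 pos [587.7 143.2 127.4] q [-0.33  0.69  1.77  0.94  1.03 -0.75] grip 0.588 F [-0.1 -0.7 -1.6]
shift [ 2.8 10.4 -1.5] rotvec [-0.003 -0.004 -0.004] deg 0.4
```

View pics/w20b.png

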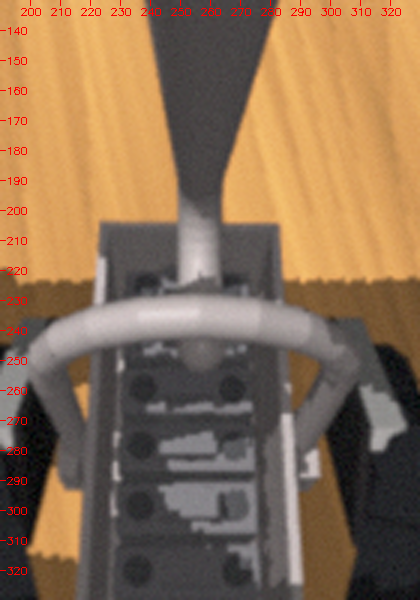

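Run:
```python
from h import *
n=np.array([.231,.973,0]); H=np.array([587,134.2,173]);e=np.array([.973,-.231,0])
for nm,u,v,z in (('ball',257.5,245,.174),('ball',257.5,248,.174),('wire',257.5,236,.1925),('ball19',258.5,219,.174),('wire19',257.5,239.5,.1924)):
    x=plane('wrist20' if '19' not in nm else 'wrist19',u,v,z)*1000; print(nm,(x-H)@n,(x-H)@e)
```

```text
ball -8.495212652936235 1.7360012025274365
ball -9.889788389989997 1.733342913026559
wire -9.41895784721867 1.560019696809292
ball19 -8.54332014068888 1.7736054044714173
wire19 -23.51465182121845 1.1213829637282664
```

```bash
python3 -m crank '0.7 3 0 0 0 0 0; 1.4 6 0 0 0 0 0; 2.1 9 0 0 0 0 0; 3 12.5 0 0 0 0 0; 3 12.5 0 0 0 0 0';python3 - <<'E'
from h import *
n=np.array([.231,.973,0]); H=np.array([587,134.2,173]);e=np.array([.973,-.231,0])
cam('wrist','wrist21');cam('scene','scene21')
b=bow(); print('n rel hook',(b-H)@n,'e',(b-H)@e,b[2]-H[2])
gobow(H-1.5*e+[0,0,-7],-13.4,46); crop('wrist21',190,130,330,330,'w21b'); crop('scene21',250,160,330,220,'sc21b')
E
```

```text
t: 16.88
eef_pos: [0.5905, 0.1565, 0.1274]
tcp_rot: [0.921, -0.107, 0.041, -0.373]
wrist_force: [0.3, -0.5, -1.4]
grip_width: 0.584
n rel hook 2.1665919717254973 e -1.5120801008084017 19.423151071769325
bow now [586.  136.7 192.4]
t 16.98 pos [590.6 156.  127.3] q [-0.31  0.69  1.77  0.95  1.02 -0.74] grip 0.587 F [ 0.4 -0.4 -1.5]
shift [ -0.1  -2.3 -26.5] rotvec [-0.003 -0.004 -0.005] deg 0.4
```

View pics/w21b.png

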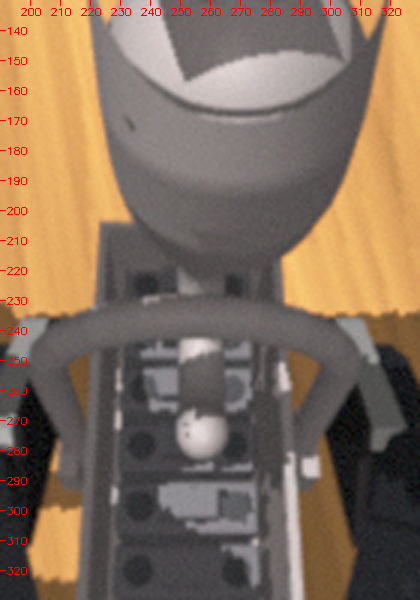

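View pics/sc21b.png

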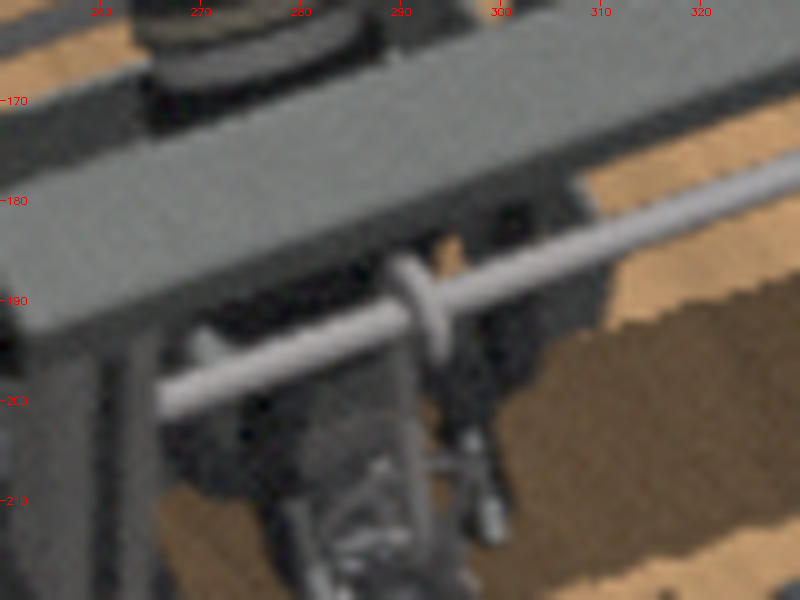

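The wire (row 236) is now past the tip ball (257,273), between tip and shank. I'll level the bin and lower partway.

Run:
```python
from h import *
n=np.array([.231,.973,0]); H=np.array([587,134.2,173]);e=np.array([.973,-.231,0])
gobow(H+3*n-1.5*e+[0,0,5],-13.4,40)
```

```text
bow now [586.  136.7 192.4]
t 16.98 pos [590.6 156.  127.3] q [-0.31  0.69  1.77  0.95  1.02 -0.74] grip 0.587 F [ 0.4 -0.4 -1.5]
shift [  2.1   7.1 -12. ] rotvec [ 0.099 -0.028 -0.005] deg 5.9
```

```bash
python3 -m crank '0.5 1.8 -3 0.025 -0.007 -0.001 0; 1 3.5 -6 0.05 -0.014 -0.002 0; 1.5 5.3 -9 0.075 -0.021 -0.004 0; 2 7 -12 0.099 -0.028 -0.005 0; 2 7 -12 0.099 -0.028 -0.005 0';python3 - <<'E'
from h import *
n=np.array([.231,.973,0]); H=np.array([587,134.2,173]);e=np.array([.973,-.231,0])
cam('wrist','wrist22');cam('scene','scene22')
b=bow(); print('n rel hook',(b-H)@n,'e',(b-H)@e,b[2]-H[2])
gobow(H+3*n-1.5*e+[0,0,-7],-13.4,40); crop('wrist22',190,130,330,330,'w22b'); crop('scene22',250,160,330,220,'sc22b')
E
```

```text
t: 17.4
eef_pos: [0.5922, 0.1625, 0.1141]
tcp_rot: [0.9, -0.107, 0.049, -0.42]
wrist_force: [-0.6, -0.5, -1.4]
grip_width: 0.587
n rel hook 2.6465712203186276 e -1.4779466646168984 4.800911928303435
bow now [586.2 137.1 177.8]
t 17.5 pos [592.6 162.7 115.1] q [-0.33  0.75  1.79  1.06  1.06 -0.87] grip 0.584 F [ 0.8 -0.8 -2.2]
shift [  0.1   0.4 -11.8] rotvec [ 0.    -0.001  0.001] deg 0.1
```

View pics/w22b.png

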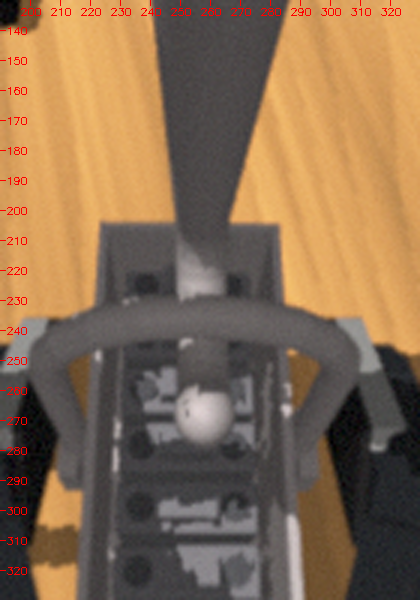

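View pics/sc22b.png

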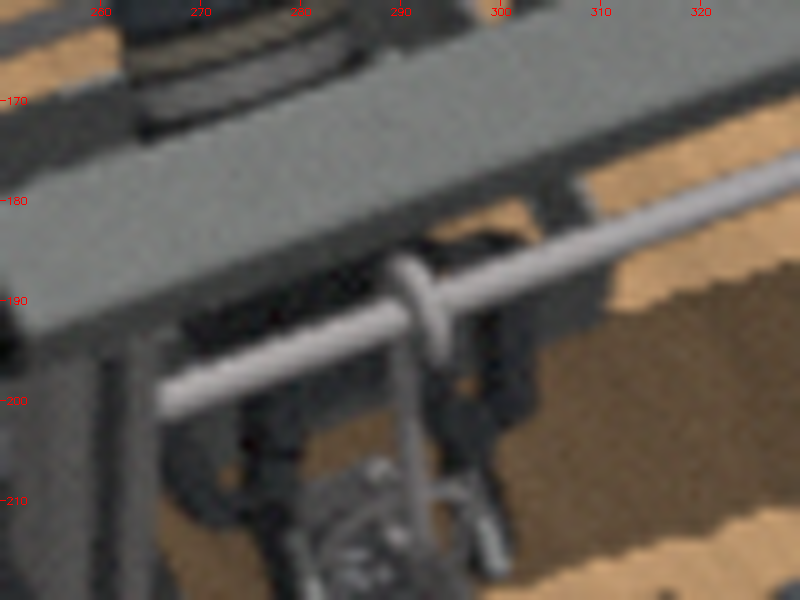

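```bash
python3 -m crank '0 0 -3 0 0 0 0; 0 0 -6 0 0 0 0; 0 0 -9 0 0 0 0; 0 0 -10 0 0 0 0; 0 0 -10 0 0 0 0';python3 - <<'E'
from h import *
n=np.array([.231,.973,0]); H=np.array([587,134.2,173]);e=np.array([.973,-.231,0])
cam('wrist','wrist23');cam('scene','scene23')
b=bow(); print('n rel hook',(b-H)@n,'e',(b-H)@e,b[2]-H[2])
gobow(H+3*n-1.5*e+[0,0,-7],-13.4,40); crop('wrist23',190,130,330,330,'w23b')
for i in range(3): print(robot.sense()['wrist_force'].round(1))
E
```

```text
t: 17.92
eef_pos: [0.5925, 0.1628, 0.1049]
tcp_rot: [0.9, -0.106, 0.049, -0.419]
wrist_force: [-0.1, 0.2, -1.5]
grip_width: 0.587
n rel hook 2.7207319552970746 e -1.5084530303341384 -5.200048986571602
bow now [586.2 137.2 167.8]
t 18.02 pos [592.6 162.8 105.1] q [-0.33  0.77  1.79  1.07  1.05 -0.89] grip 0.586 F [ 0.2  0.4 -1.3]
shift [ 0.1  0.3 -1.8] rotvec [ 0.    -0.001  0.001] deg 0.1
[ 0.2  0.4 -1.3]
[ 0.2  0.4 -1.3]
[ 0.2  0.4 -1.3]
```

View pics/w23b.png

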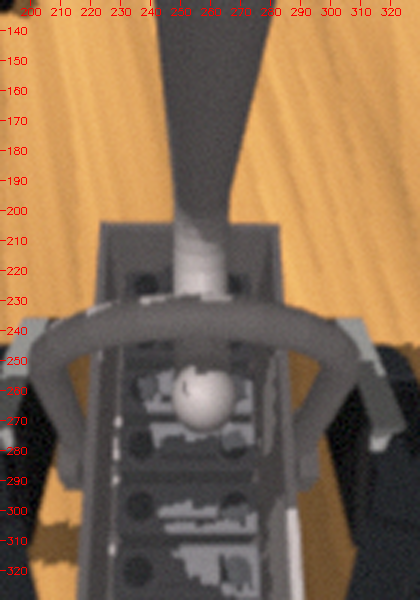

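```bash
python3 -m crank '0 0 -1 0 0 0 0; 0 0 -2 0 0 0 0; 0 0 -3 0 0 0 0; 0 0 -3 0 0 0 0; 0 0 -3 0 0 0 0';python3 -m crank '0 0 -1 0 0 0 0; 0 0 -2 0 0 0 0; 0 0 -2 0 0 0 0; 0 0 -2 0 0 0 0; 0 0 -2 0 0 0 0';python3 - <<'E'
from h import *
n=np.array([.231,.973,0]); H=np.array([587,134.2,173]);e=np.array([.973,-.231,0])
cam('wrist','wrist24');cam('scene','scene24')
b=bow(); print('n rel hook',(b-H)@n,'e',(b-H)@e,b[2]-H[2])
gobow(H+3*n-1.5*e+[0,0,-7],-13.4,40); crop('wrist24',190,130,330,330,'w24b')
E
```

```text
t: 18.43
eef_pos: [0.5926, 0.1628, 0.1022]
tcp_rot: [0.9, -0.106, 0.049, -0.42]
wrist_force: [-0.5, 0.6, -0.7]
grip_width: 0.583
t: 18.85
eef_pos: [0.5933, 0.1633, 0.1018]
tcp_rot: [0.899, -0.106, 0.05, -0.421]
wrist_force: [0.0, 0.8, 5.5]
grip_width: 0.583
n rel hook 3.1432463016194117 e -0.9887813728108942 -8.547734376474011
bow now [586.8 137.5 164.5]
t 18.95 pos [593.3 163.3 101.8] q [-0.33  0.78  1.79  1.08  1.05 -0.9 ] grip 0.586 F [-0.4  0.6  5.3]
shift [-0.6 -0.2  1.5] rotvec [-0.003  0.001  0.001] deg 0.2
```

View pics/w24b.png

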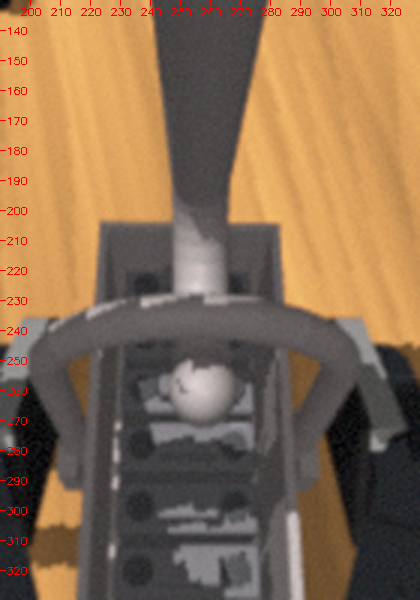

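The force rose from −1.5 to +5.3 N with the wire in the curl, so it is seated. I'll relieve the press and release slowly.

```bash
python3 -m crank '0 0 1 0 0 0 0; 0 0 2 0 0 0 0; 0 0 2 0 0 0 0; 0 0 2 0 0 0 0; 0 0 2 0 0 0 0';python3 - <<'E'
from h import *
goto([0,0,0],-13.4,40)
E
```

```text
t: 19.37
eef_pos: [0.5931, 0.1632, 0.1034]
tcp_rot: [0.9, -0.106, 0.05, -0.421]
wrist_force: [-0.2, 1.0, -1.6]
grip_width: 0.59
t 19.37 pos [593.1 163.2 103.4] q [-0.33  0.78  1.79  1.07  1.05 -0.9 ] grip 0.59 F [-0.2  1.  -1.6]
shift [-593.1 -163.2 -103.4] rotvec [-0.002  0.001  0.001] deg 0.2
```

```bash
python3 -m crank '0 0 -0.6 0 0 0 0; 0 0 -1.2 0 0 0 0; 0 0 -1.2 0 0 0 0; 0 0 -1.2 0 0 0 0; 0 0 -1.2 0 0 0 0'; python3 -m crank '0 0 0 0 0 0 0.62; 0 0 0 0 0 0 0.65; 0 0 0 0 0 0 0.7; 0 0 0 0 0 0 0.8; 0 0 0 0 0 0 0.9';python3 - <<'E'
from h import *
cam('wrist','wrist25');cam('scene','scene25');goto([0,0,0],-13.4,40)
E
```

```text
t: 19.78
eef_pos: [0.5932, 0.1632, 0.1023]
tcp_rot: [0.9, -0.106, 0.05, -0.421]
wrist_force: [-0.0, -0.2, -0.2]
grip_width: 0.591
t: 20.2
eef_pos: [0.5932, 0.1632, 0.1024]
tcp_rot: [0.9, -0.106, 0.05, -0.421]
wrist_force: [0.7, -0.1, -0.1]
grip_width: 0.895
t 20.3 pos [593.2 163.2 102.3] q [-0.33  0.78  1.79  1.08  1.05 -0.9 ] grip 0.899 F [-0.8 -0.7 -0.2]
shift [-593.2 -163.2 -102.3] rotvec [-0.002  0.001  0.001] deg 0.2
```

View pics/wrist25.png

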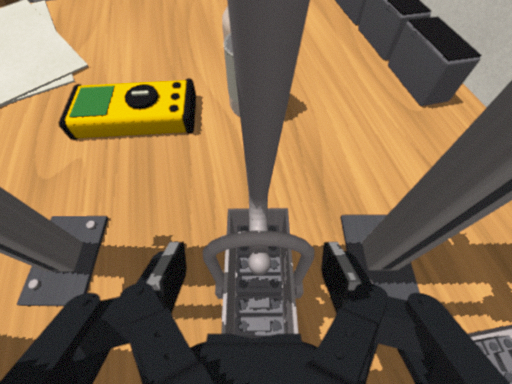

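The bin hangs in the curl with the fingers clear on both sides. Backing out along the tool axis.

```bash
python3 -m crank '-1 -4 4 0 0 0 0.95; -4 -14 13 0 0 0 1; -7 -28 25 0 0 0 1; -11 -45 40 0 0 0 1; -15 -62 54 0 0 0 1'; python3 -m crank '-3 -12 12 0 0 0 1; -6 -22 25 0 0 0 1; -8 -30 40 0 0 0 1; -10 -36 55 0 0 0 1; -10 -36 55 0 0 0 1';python3 - <<'E'
from h import *
cam('wrist','wrist26');cam('scene','scene26');goto([0,0,0],-13.4,40); crop('scene26',250,160,330,220,'sc26b')
E
```

```text
t: 20.72
eef_pos: [0.5777, 0.1001, 0.1575]
tcp_rot: [0.9, -0.106, 0.05, -0.421]
wrist_force: [-0.6, 1.0, 0.7]
grip_width: 1.002
t: 21.13
eef_pos: [0.5689, 0.0616, 0.2155]
tcp_rot: [0.9, -0.106, 0.053, -0.42]
wrist_force: [0.1, -1.3, 0.7]
grip_width: 1.002
t 21.23 pos [567.7  63.2 213.1] q [-0.53  0.58  1.75  0.87  1.28 -0.76] grip 1.001 F [ 0.1 -0.4 -0.8]
shift [-567.7  -63.2 -213.1] rotvec [-0.001  0.002  0.002] deg 0.2
```

View pics/wrist26.png

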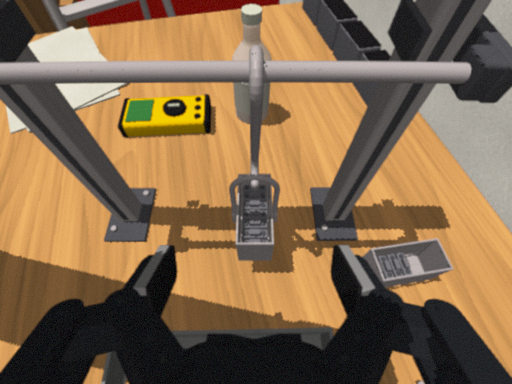

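View pics/sc26b.png

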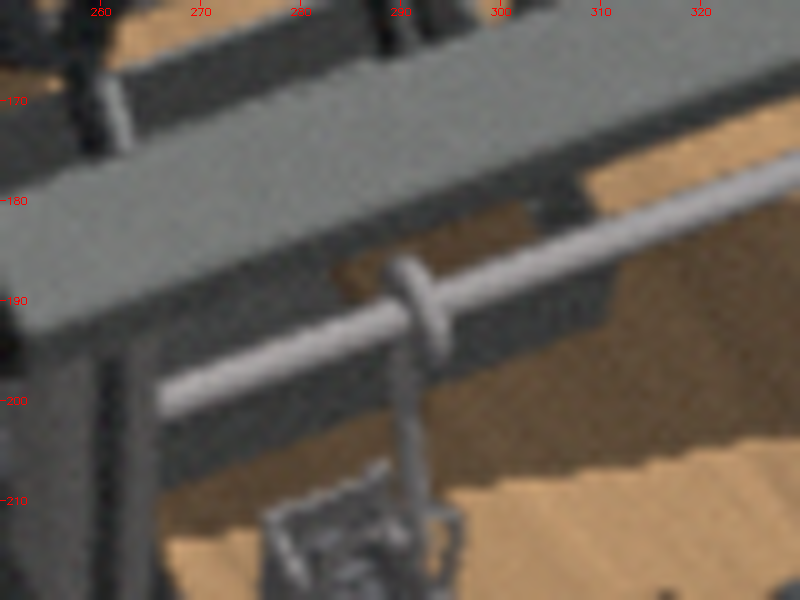

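It hangs. I'll let it settle and check for motion with paired pictures.

```bash
for i in 1 2 3 4 5 6 7; do python3 -m crank '0 0 0 0 0 0 1; 0 0 0 0 0 0 1; 0 0 0 0 0 0 1; 0 0 0 0 0 0 1; 0 0 0 0 0 0 1' | head -1; done
python3 - <<'E'
from h import *
a=[cam('wrist',f'wrist3{i}') for i in range(8)]
g=[cv2.GaussianBlur(cv2.cvtColor(x,6),(5,5),0)[165:262,225:285].astype(np.float32) for x in a]
for i in range(1,8): print(cv2.phaseCorrelate(g[0],g[i])[0])
# other things since start in side view
cam('side','side30');cam('scene','scene30');crop('scene30',150,100,450,320,'sc30b')
s=robot.sense(); print(s['t'],s['eef_pos'])
E
```

```text
t: 21.65
t: 22.07
t: 22.48
t: 22.9
t: 23.32
t: 23.73
t: 24.15
(0.0019270648301272786, -0.002477743173507463)
(0.009138221306457694, 0.03475387224301585)
(0.038966142710865626, 0.008685900505838617)
(0.026276389805257594, -0.01623944985537662)
(0.018204427032475934, 0.001942127321953535)
(0.0328408439415675, 0.005748405946057744)
(-0.008777872379621243, -0.025953996172049187)
24.65 [0.56751987 0.06360949 0.2126181 ]
```

View pics/sc30b.png

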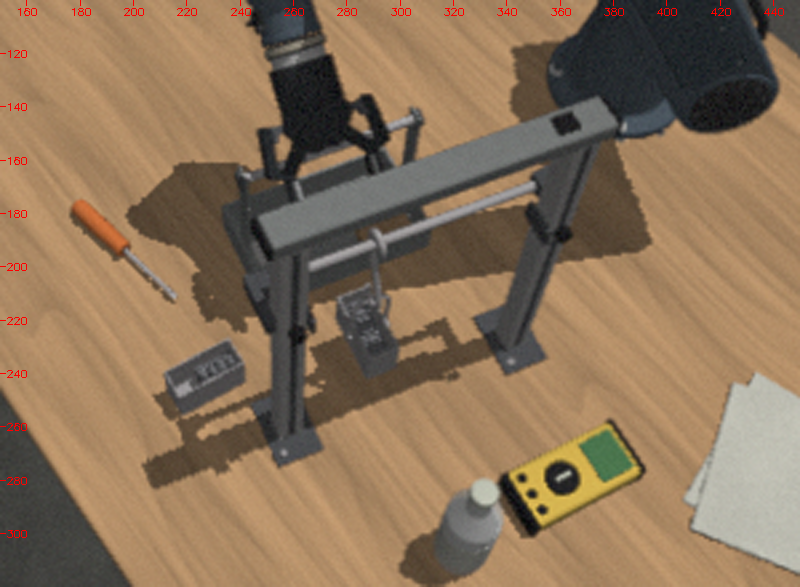

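View pics/wrist37.png

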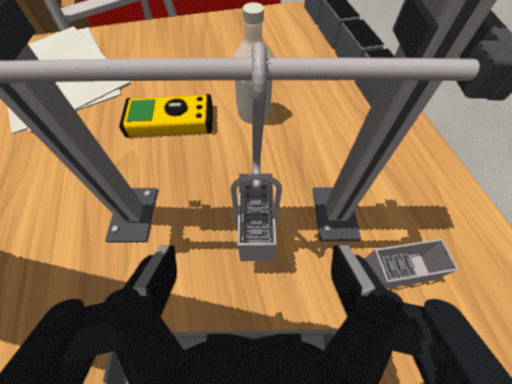

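The bin hangs upright and still (motion under 0.05 px over 0.35 s), the arm is clear, and nothing else has visibly moved. Handing in.

```bash
python3 -c "
from station import robot
print(robot.job_done())"
```

```text
the job is handed in; nothing more can be done
None
```

The S-hook hangs by itself on the rail, and the parts bin hangs by its bow in the hook's lower curl. I handed the job in at about 24.7 s. It reports no verdict, so what follows rests on my own checks.

**What I did:** I lifted the hook off the tote handle and let it go on the rail. I then picked up the bin across both bow legs, carried it over the tote, and lowered the bow into the curl. The wrist force rose from about −1.5 N to +5.3 N as the wire seated. I eased that off, released the bin and backed the arm out.

**Last checks:**
- **Stillness:** eight wrist pictures over about 0.35 s showed less than 0.05 px of motion.
- **Hook and bin:** the hook looks upright on the bar with the wire in its curl. The bin looks level and clear of the bench, and the gripper is well away. I judged these by eye in the last pictures and did not measure the angles.
- **Other things:** the bottle, meter, screwdriver and plain bin look to be where they started, also judged by eye.

**What failed or disagreed:**
- **First grasp missed:** the first close on the hook caught nothing. The cameras showed the fingertips about 25 mm behind where the reported TCP put them, and I corrected for that in the later moves.
- **Small measurement gaps:** hook and bow positions from different camera pairs differed by 3–7 mm. I aligned the last approach on the relative positions in the wrist pictures instead.

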